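Chock a row of lying sample vials with self-closing forceps

TASK

For the leak check, take the two long vials from the white cradle and lay them on their sides on the rails of the grey rack, continuing the row of two that already lies there against the end plate. Then squeeze the self-closing forceps open, lift them off their stand, lower them over the rack's middle bar close up against the last vial and let go, so that they grip the bar and the four vials lie side by side with hardly any gap and cannot roll apart. Leave the short vial and everything else where it is.

Things in the scene. Friction and masses are not known exactly. Their poses are not given: they have to be found in the camera images.
- rack: Fixed grey rack; origin at the centre of its underside, on the bench; x along the rails, z up. Two level aluminium rails at y = +-22 mm, 4 mm wide, tops at z = 45 mm, from x = -122 to 122 mm. At both ends plates 6 mm thick, 56 mm wide, 75 mm high. Vials lie across the rails: axis along y, middle at y = 0, axis at z = 59 mm; they roll if pushed.
- rack_bar (a point): Middle of the top of the rack's steel bar (rack x = 0, y = 0, z = 42 mm). The bar runs along the rack's x half way between the rails, over their whole length; 6 mm thick, both sides free down to z = 8 mm (17 mm clear to each rail).
- row_start (a point): Where the row starts: inner face of the end plate on the rack's -x side (x = -122 mm, y = 0, z = 59 mm). The row leans here and grows towards +x; four touching vials fill it to x = -10 mm.
- row_vial_1: Screw-capped amber sample vial, a plain closed cylinder 28 mm in diameter and 60 mm long (white cap flush with the body), about 45 g, lying on its side. Origin at its middle, on its axis; its y axis runs along the cylinder (it may have turned about that axis). First of the row already on the rack.
- row_vial_2: Screw-capped amber sample vial, a plain closed cylinder 28 mm in diameter and 60 mm long (white cap flush with the body), about 45 g, lying on its side. Origin at its middle, on its axis; its y axis runs along the cylinder (it may have turned about that axis). Second of the row already on the rack.
- vial_a: Screw-capped amber sample vial, a plain closed cylinder 28 mm in diameter and 60 mm long (white cap flush with the body), about 45 g, lying on its side. Origin at its middle, on its axis; its y axis runs along the cylinder (it may have turned about that axis). Starts in one of the three places of the cradle.
- vial_b: Screw-capped amber sample vial, a plain closed cylinder 28 mm in diameter and 60 mm long (white cap flush with the body), about 45 g, lying on its side. Origin at its middle, on its axis; its y axis runs along the cylinder (it may have turned about that axis). Starts in one of the three places of the cradle.
- short_vial: The same kind of vial but only 40 mm long (28 mm in diameter). Lies in the third place of the cradle and stays there. Origin at its middle; y along it.
- cradle: Fixed white block, 150 mm along its x, 36 mm across (y), 22 mm high; origin at the centre of its underside. Three places at x = -50, 0, 50 mm, each between two ribs 5 mm high; vials lie across it (axis along its y, 36 mm above the bench). The ends of a 60 mm vial stick out 12 mm on each side, so it can be gripped end to end.
- stand: Fixed stand of the forceps: a dark base plate 70 x 60 x 10 mm with an upright steel blade along its x, 40 mm long, 6 mm thick (y), top at 42 mm. Origin at the centre of its underside. The forceps start clipped on the blade within 6 mm of its middle, in line with it.
- forceps: Loose self-closing steel forceps, upright, 55 g, 109 mm high, 16 mm wide in x: pads up, jaws down. Origin at the pivot, 72 mm above the bench when seated on blade or bar; y is the direction in which pads and jaws move, x lies along the gripped bar. Jaws: two plates 4 mm thick, 14 mm wide, reaching 50 mm below the origin, one on each side of the bar.
- forceps_mouth (a point): Lower end of the forceps' spine, between the jaws, 30 mm below the pivot: it rests on the middle of the bar's or blade's top when the forceps are fully seated. Squeezed open, the jaw tips are 19 mm apart inside, 27 mm outside.
- forceps_pads (a point): Point midway between the two finger pads, 45 mm above the pivot. Pads: 16 mm wide (x), 28 mm high, outer faces 44 mm apart. Squeezing them together along y opens the jaws against a spring of 5 to 7 N; at the stop they measure 32 mm and the forceps can be carried so (20 to 30 N). Let go, the jaws spring shut.
- jaw_left (a joint): Opening angle of one jaw (the other mirrors it), rad: 0 when gripping the 6 mm bar or blade, 0.13 squeezed fully open, -0.06 shut on nothing.
- beaker: Bystander: small glass beaker, 56 mm wide, 70 mm high. Origin at the centre of its underside.
- amber_bottle: Bystander: amber bottle, 56 mm wide, 120 mm high. Origin at the centre of its underside.
- dish: Bystander: flat glass dish, 90 mm wide, 14 mm high. Origin at the centre of its underside.
- spoon: Bystander: steel lab spoon, 150 mm long, lying along its x.
- jar: Bystander: white jar, 60 mm wide, 65 mm high. Origin at the centre of its underside.
- wash_bottle: Bystander: white bottle with a blue cap, 68 mm wide, 160 mm high. Origin at the centre of its underside.

How it is judged (in metres and radians):
On the way, in this order (a step that is already met when the one before it is completed fails the run):
1. both long vials lie across the rails of the rack (z of vial_a in the frame of rack between 0.056 and 0.063 m and y of vial_a in the frame of rack between -0.012 and 0.012 m and angle between the y axis of each of vial_a, vial_b and the y axis of rack, either way round below 0.2 rad and z of vial_b in the frame of rack between 0.056 and 0.063 m and y of vial_b in the frame of rack between -0.012 and 0.012 m), for 0.2 s.
2. the forceps are squeezed open and lifted clear of the stand (value of joint jaw_left above 0.06 rad and height (world z) of forceps above 0.1 m), for 0.2 s.
At the end, for the whole second after the job is handed in: Four long vials at rest across the rails (within 10 mm of centred, 0.12 rad of square), between the -x end plate and the forceps; forceps upright (0.15 rad), gripping the bar (jaw 0 +-0.035 rad), seated within 8 mm, in line within 0.2 rad, at most 12 mm farther out than four touching vials need (z of row_vial_1 in the frame of rack between 0.056 and 0.063 m and y of row_vial_1 in the frame of rack between -0.01 and 0.01 m and angle between the y axis of each of row_vial_1, row_vial_2, vial_a, vial_b and the y axis of rack, either way round below 0.12 rad and x of each of row_vial_1, row_vial_2, vial_a, vial_b in the frame of rack below -0.008 m and linear speed of each of row_vial_1, row_vial_2, vial_a, vial_b, forceps below 0.01 m/s and z of row_vial_2 in the frame of rack between 0.056 and 0.063 m and y of row_vial_2 in the frame of rack between -0.01 and 0.01 m and z of vial_a in the frame of rack between 0.056 and 0.063 m and y of vial_a in the frame of rack between -0.01 and 0.01 m and z of vial_b in the frame of rack between 0.056 and 0.063 m and y of vial_b in the frame of rack between -0.01 and 0.01 m and x of forceps_mouth in the frame of rack below 0.012 m and y of forceps_mouth in the frame of rack between -0.004 and 0.004 m and z of forceps_mouth in the frame of rack between 0.038 and 0.05 m and value of joint jaw_left between -0.035 and 0.035 rad and angle between forceps's own z axis and vertical below 0.15 rad and angle between the x axis of forceps and the x axis of rack, either way round below 0.2 rad).
It fails at once if a long vial falls off the cradle or the rack (height (world z) of any of row_vial_1, row_vial_2, vial_a, vial_b below 0.026 m).
It fails at once if the short vial or another bystander is moved by more than 20 mm (distance of any of short_vial, beaker, amber_bottle, dish, spoon, jar, wash_bottle from where it was at the start of the episode above 0.02 m).
It also fails if it takes over 69 s, if anything falls off the work surface, if the arm or the gripper's body presses on something with over 40 N, if the wrist force passes 120 N, or if a joint passes its speed limit or range.

ROBOT

A 6-joint arm with a two-finger parallel gripper is mounted at the origin on the work surface. World frame = base frame: x ahead of the robot, y to its left, z up, the work surface at z = 0. Lengths are in m, angles in degrees, forces in N, time in s.
With the tool pointing down it reaches from about 0.3 to 0.75 m from the base axis. Payload 8.5 kg.
Tool frame: the origin (TCP) lies on the centre line of the jaws, within the pads' length; the fingertips stand 14 mm ahead of it and the grasp point (between the pads) lies 5 mm behind it; z points along the fingers, y is the direction in which the jaws open and shut (so a half turn about z gives the same grasp; the last joint's range is limited). The gripper opens to 85 mm and grips with 20 to 120 N. Pads are 22 mm wide; open, the fingers measure 114 mm over their backs; the gripper's body (76 mm by 85 mm) begins 54 mm behind the grasp point. The pads swing forward as they close: fully open they stand 13 mm farther back than shut.
Start: joints at [52.466, 21.807, 74.336, -0, 83.858, -12.336], TCP at [0.234, 0.498, 0.245] pointing down, gripper open.
Joint ranges: [-178.18, 178.18], [-50.72, 133.34], [12.68, 142.11], [-81.47, 261.47], [9.98, 163.14], [-165.26, 165.26]. Speed limits (degrees/s): [136.94, 136.94, 180, 180, 180, 180].

INTERFACE

Orientations are given as a 3x3 rotation matrix whose columns are the frame's x, y, z axes.
In Python, from rig import env, optics, order, finder gives the robot as it stands.
- The arm moves only by the tool play_rows, never from a script. Its argument "commands" is a list of rows, each an object of numbers: "grip": the closure, from -1 (fully open) to 1 (shut); "x", "y", "z": the shift along the tool's x, y, z in m; "rx", "ry", "rz": the turn, a rotation vector about the tool's x, y, z in rad. A call has 1 to 12 rows; each row shifts and turns the commanded pose from where the row before left it, along the tool's axes as they then stand; what a row does not reach is not made up. A row lasts 1/8 s, in which the tool goes at most 62.5 mm and 10.7 degrees, less where a joint would pass 70% of its speed; a pose out of reach is approached as far as the arm can. A call is refused whole if a number of a shift passes 0.0625 or a number of a turn 0.188, either way. A call with a gripper value outside its range is refused whole. The fingers move at their own pace and stop on an object; "squeeze" is the grip in N (left out, the last holds). Time passes only in rows, so rows that do not move let the fingers close. It gives the time, the measured TCP pose, the force and the opening at its end, in the units of the state.
- env.observe(): the state, without advancing time (a new reading comes with each control period).
- optics.get_image(name): name is "scene" or "top" or "wrist"; returns a dict with "color" (384x512x3 uint8, blue, green, red), "range_z" (384x512 float32, m along the optical axis (not along the pixel's ray), 0 where there is no reading), "fov_y" (degrees; the focal length in pixels is half the picture's height over the tangent of half this angle, whatever the lens; pixels are square), "cx", "cy" (the principal point, pixels), "dist_coeffs" ([k1, k2, p1, p2, k3] as OpenCV has them; the pictures are not rectified), "cam_to_world" (4x4, takes a point from camera to world coordinates). Camera axes: x right, y down, z forward; pixel columns grow to the right and rows downward; lengths in m; the calibration is good to about 2 mm. A picture is of the moment at which its call begins.
- order.close_job(): hands the job in, once; it reports no verdict.
Trained networks look in the newest picture that a camera, given by its name, has taken for a name from the list of things; names that differ only in an ending like _2 or _b are one class to them, and where a whole thing is asked for, a point or a joint stands for the part that bears it (a point fixed in the world has none). Each returns a list of dicts, best first, with "conf" (0 to 1); they miss things now and then, are a little off and sometimes report something else, mostly with a low value. They report only what shows in the picture. A call takes as long as a camera call.
- finder.boxes_of(camera, thing): "point" ([x, y, z] in m, in world coordinates, good to about 4 mm: the middle of the surface that is visible of it).
The state is a dict: "time_s": time; "q": joint angles; "qvel": joint speeds; "joint_efforts": joint torques, N m; "position": TCP position; "tool_rot": TCP orientation; "ft_force": force on the tool from outside, world axes, zero at the start; "wrist_torque": the same for the moment, N m; "grip_width": finger opening in m.
Only numpy, scipy, OpenCV 4.12 (cv2) and the standard library are available. Lean on these libraries where they do the work, as an engineer would, in place of code of your own. Each camera call takes 0.05 s, during which the arm holds its last target.

## Working session

There is one attempt and no reset: what is moved stays moved. The work goes in short steps, Python scripts to look and compute and a tool call to move; the robot and the scene stay as the last step left them, time stands still between calls to the robot, and variables do not carry over. Pictures are saved under pics/ and viewed, and the job is handed in when it is done.

Besides the shell and the picture viewer there is one more tool, called after ">>>" by a JSON object that holds its "api" and its "payload". play_rows: Moves the arm, as the interface text tells. Its arguments: {"type":"object","properties":{"commands":{"type":"array"},"squeeze":{"type":"number"}},"required":["commands"]}

```bash
ls; mkdir -p pics; cat > h.py <<'E'
import numpy as np, cv2
from rig import env, optics, order, finder
def grab(n,fn=None):
    d=optics.get_image(n)
    if fn: cv2.imwrite('pics/'+fn,d['color'])
    return d
def K(d):
    h,w=d['color'].shape[:2]; f=h/2/np.tan(np.radians(d['fov_y']/2))
    return np.array([[f,0,d['cx']],[0,f,d['cy']],[0,0,1.]])
def world(d):
    h,w=d['color'].shape[:2]
    u,v=np.meshgrid(np.arange(w),np.arange(h))
    p=cv2.undistortPoints(np.stack([u,v],-1).reshape(-1,1,2).astype(np.float64),K(d),np.array(d['dist_coeffs'],float)).reshape(h,w,2)
    z=d['range_z']; P=np.stack([p[...,0]*z,p[...,1]*z,z,np.ones_like(z)],-1)
    W=P@np.array(d['cam_to_world']).T
    W=W[...,:3]; W[z<=0]=np.nan
    return W
E
python3 - <<'E'
from h import *
np.set_printoptions(precision=4,suppress=True)
for n in ['scene','top','wrist']:
    d=grab(n,n+'0.png'); print(n,d['fov_y'],d['cx'],d['cy'],d['dist_coeffs']); print(np.array(d['cam_to_world']))
    np.savez('pics/'+n+'0.npz',W=world(d))
for t in ['rack','row_vial_1','vial_a','short_vial','cradle','stand','forceps','forceps_pads','rack_bar']:
    for n in ['top','scene']:
        try: print(t,n,[(np.round(r['point'],3),round(r['conf'],2)) for r in finder.boxes_of(n,t)])
        except Exception as e: print(t,n,e)
print(env.observe())
E
```

```text
pics
scene 48.35798722103284 260.2624346979619 198.34779110616762 [-0.1624  0.      0.      0.      0.    ]
[[ 0.5032  0.5887 -0.6326  1.3713]
 [ 0.8642 -0.3395  0.3714 -0.4541]
 [ 0.0039 -0.7336 -0.6795  0.9618]
 [ 0.      0.      0.      1.    ]]
top 51.79705540202224 251.71522139412724 191.34385741569483 [0.0383 0.     0.     0.     0.    ]
[[ 0.0153 -0.9946  0.1024  0.4537]
 [-0.9996 -0.0129  0.0241  0.003 ]
 [-0.0226 -0.1028 -0.9944  1.1656]
 [ 0.      0.      0.      1.    ]]
wrist 60.53123377980913 257.16402781818175 189.5525046437292 [-0.0211  0.      0.      0.      0.    ]
[[ 0.4254  0.8663  0.262   0.1665]
 [ 0.905  -0.407  -0.1237  0.5279]
 [-0.0005  0.2897 -0.9571  0.3736]
 [ 0.      0.      0.      1.    ]]
rack top [(array([0.594, 0.081, 0.015]), 0.66)]
rack scene [(array([0.615, 0.084, 0.035]), 0.78), (array([0.751, 0.39 , 0.092]), 0.45), (array([ 0.483, -0.248,  0.045]), 0.43)]
row_vial_1 top [(array([0.597, 0.213, 0.07 ]), 0.6), (array([0.598, 0.184, 0.069]), 0.49), (array([0.407, 0.396, 0.081]), 0.38)]
row_vial_1 scene [(array([0.609, 0.208, 0.07 ]), 0.56), (array(
[... 855 characters left out ...]
5)]
rack_bar top [(array([0.592, 0.082, 0.021]), 0.63)]
rack_bar scene [(array([0.621, 0.08 , 0.034]), 0.55), (array([ 0.761, -0.079,  0.045]), 0.47)]
{'time_s': 1.05, 'q': array([ 52.466 ,  21.807 ,  74.3347,   0.0006,  83.8595, -12.3378]), 'qvel': array([-0.0211,  0.134 ,  0.094 ,  0.0508, -0.0419, -0.0333]), 'joint_efforts': array([  0.0003, -44.8334, -23.1471,  -0.0001,   0.0005,  -0.    ]), 'position': array([0.2342, 0.4976, 0.2453]), 'tool_rot': array([[-0.9049,  0.4257, -0.    ],
       [ 0.4257,  0.9049, -0.    ],
       [ 0.    , -0.    , -1.    ]]), 'ft_force': array([-0.763 ,  0.0265,  0.4847]), 'wrist_torque': array([ 0.0169, -0.0208,  0.0218]), 'grip_width': 0.08510925453931165}
```

View pics/top0.png

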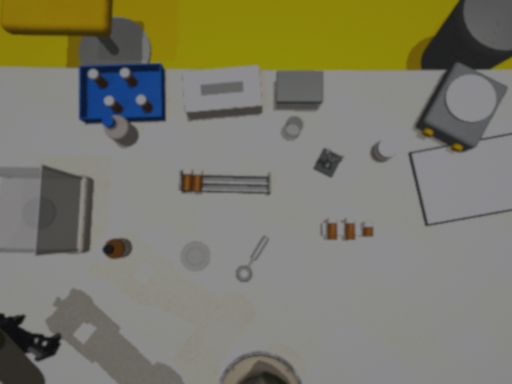

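View pics/scene0.png

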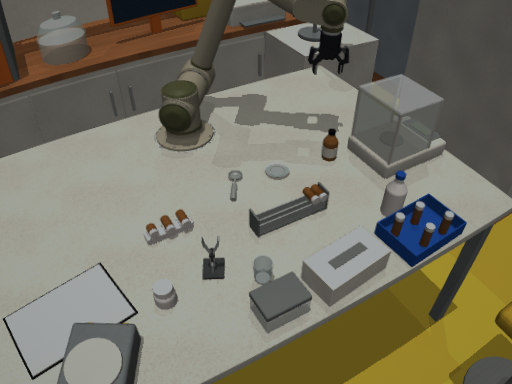

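```bash
python3 - <<'E'
from h import *
np.set_printoptions(precision=4,suppress=True)
for n in ['top','scene']:
    W=np.load(f'pics/{n}0.npz')['W']
    def sel(x0,x1,y0,y1,z0,z1):
        P=W.reshape(-1,3); m=(P[:,0]>x0)&(P[:,0]<x1)&(P[:,1]>y0)&(P[:,1]<y1)&(P[:,2]>z0)&(P[:,2]<z1); return P[m]
    table=sel(.3,.45,-.1,.1,-.05,.05); print(n,'table z',np.median(table[:,2]))
    for nm,b in dict(rack=(.54,.66,-.08,.25,.03,.09),rv=(.54,.66,.1,.25,.05,.09),cr=(.42,.52,-.34,-.14,.01,.08),crtop=(.42,.52,-.34,-.14,.038,.08),stand=(.6,.72,-.25,-.13,.005,.02),fo=(.6,.74,-.25,-.13,.03,.13)).items():
        P=sel(*b); 
        if len(P)<5: print(nm,len(P)); continue
        r=cv2.minAreaRect(P[:,:2].astype(np.float32)*1000)
        print(nm,len(P),r,P.mean(0),P.max(0))
E
python3 - <<'E'
import cv2
a=cv2.imread('pics/top0.png')
c=cv2.resize(a[140:270,160:400],None,fx=3.3,fy=3.3,interpolation=cv2.INTER_CUBIC); cv2.imwrite('pics/tc.png',c)
E
```

```text
top table z 0.0013785602212078585
rack 998 ((593.7392578125, 106.26123046875), (256.0917053222656, 61.302730560302734), 88.38844299316406) [0.5948 0.1365 0.0586] [0.6276 0.2344 0.0798]
rv 501 ((595.86474609375, 186.77456665039062), (95.23645782470703, 60.8802604675293), 87.70951080322266) [0.5959 0.202  0.0704] [0.6276 0.2344 0.0798]
cr 895 ((468.16595458984375, -246.80667114257812), (58.5328483581543, 152.10670471191406), 0.9082053303718567) [ 0.4673 -0.2392  0.0392] [ 0.4975 -0.1707  0.0565]
crtop 562 ((468.1579895019531, -246.30368041992188), (58.5328483581543, 128.3826141357422), 0.9082053303718567) [ 0.4669 -0.2386  0.0481] [ 0.4975 -0.1826  0.0565]
stand 393 ((659.1876831054688, -191.4890899658203), (116.93215942382812, 113.897705078125), 0.7670191526412964) [ 0.6572 -0.1856  0.0102] [ 0.7172 -0.1342  0.0164]
fo 130 ((658.1369018554688, -188.0033416748047), (43.67547607421875, 31.3172607421875), 81.68868255615234) [ 0.6579 -0.1899  0.0852] [ 0.6759 -0.1669  0.1295]
scene table z 0.0001981113794615741
rack 1201 ((598.967041015625, 104.26945495605469), (256.5164794921875, 63.5219
[... 181 characters left out ...]
6) [0.6039 0.1988 0.0673] [0.6324 0.2329 0.0779]
cr 760 ((471.9208068847656, -248.20126342773438), (62.89625930786133, 150.57620239257812), 2.122903823852539) [ 0.4765 -0.2504  0.0346] [ 0.5035 -0.173   0.0534]
crtop 376 ((471.9165344238281, -248.08541870117188), (62.89625930786133, 127.08596801757812), 2.122903823852539) [ 0.4732 -0.244   0.0461] [ 0.5035 -0.185   0.0534]
stand 382 ((662.645263671875, -194.61074829101562), (103.15930938720703, 71.78875732421875), 58.68547439575195) [ 0.6687 -0.1943  0.0104] [ 0.7197 -0.1516  0.0166]
fo 174 ((667.1212158203125, -193.5758819580078), (44.90542984008789, 33.785064697265625), 63.72491455078125) [ 0.6683 -0.1943  0.0828] [ 0.6837 -0.168   0.1297]
```

View pics/tc.png

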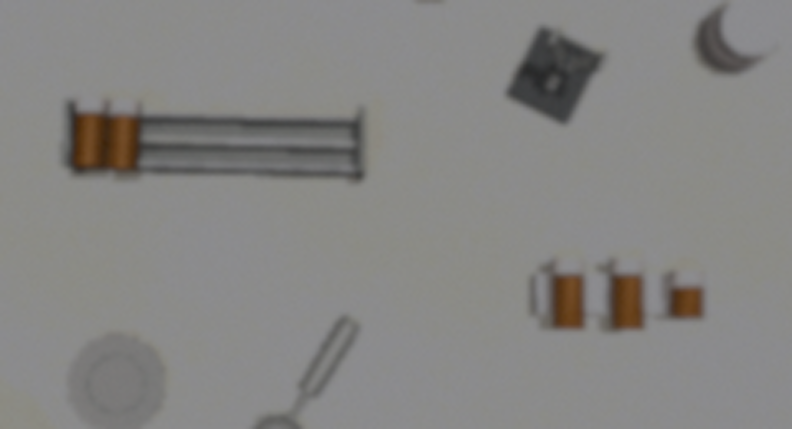

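```bash
cat >> h.py <<'E'
from scipy.spatial.transform import Rotation as Ro
import json
def tool(yaw_y):  # tool down with tool y at world angle yaw_y (deg)
    a=np.radians(yaw_y); y=np.array([np.cos(a),np.sin(a),0]); z=np.array([0,0,-1.]); return np.stack([np.cross(y,z),y,z],1)
def plan(tgt,R1=None,n=None,grip=None,start=None):
    s=env.observe(); p=np.array(s['position']); R=np.array(s['tool_rot'])
    if start is not None: p,R=start
    R1=R if R1 is None else R1; tgt=np.array(tgt)
    for _ in range(1):
        rv=(Ro.from_matrix(R.T@R1)).as_rotvec()
        nn=max(int(np.ceil(np.linalg.norm(rv)/.18)),int(np.ceil(np.linalg.norm(tgt-p)/.056)),1)
        n=n or nn; out=[]
        for i in range(n):
            k=n-i
            sh=np.round(R.T@((tgt-p)/k),3); w=np.round(Ro.from_matrix(R.T@R1).as_rotvec()/k,3)
            r={a:float(b) for a,b in zip(['x','y','z','rx','ry','rz'],[*sh,*w]) if b}
            if grip is not None: r['grip']=grip
            p=p+R@sh; R=R@Ro.from_rotvec(w).as_matrix(); out.append(r)
    print(json.dumps(out)); print(n,'end',p.round(4),R[:,1].round(4)); return p,R
E
python3 - <<'E'
from h import *
plan([.47,-.16,.22],tool(0))
E
```

```text
[{"x": -0.038, "y": -0.038, "z": 0.002, "rz": 0.087}, {"x": -0.041, "y": -0.035, "z": 0.002, "rz": 0.087}, {"x": -0.044, "y": -0.031, "z": 0.002, "rz": 0.087}, {"x": -0.046, "y": -0.027, "z": 0.002, "rz": 0.087}, {"x": -0.049, "y": -0.023, "z": 0.002, "rz": 0.087}, {"x": -0.05, "y": -0.018, "z": 0.002, "rz": 0.087}, {"x": -0.052, "y": -0.014, "z": 0.002, "rz": 0.087}, {"x": -0.053, "y": -0.009, "z": 0.002, "rz": 0.087}, {"x": -0.054, "y": -0.005, "z": 0.002, "rz": 0.087}, {"x": -0.054, "z": 0.002, "rz": 0.087}, {"x": -0.053, "y": 0.004, "z": 0.002, "rz": 0.087}, {"x": -0.053, "y": 0.009, "z": 0.002, "rz": 0.087}, {"x": -0.052, "y": 0.014, "z": 0.001, "rz": 0.087}]
13 end [ 0.4702 -0.16    0.2203] [ 1.  0. -0.]
```

```bash
python3 - <<'E'
from h import *
plan([.58,.10,.26],tool(0))
E
```

```text
[{"x": -0.048, "y": -0.021, "z": -0.001, "rz": 0.113}, {"x": -0.05, "y": -0.016, "z": -0.002, "rz": 0.113}, {"x": -0.052, "y": -0.01, "z": -0.001, "rz": 0.113}, {"x": -0.053, "y": -0.004, "z": -0.002, "rz": 0.113}, {"x": -0.053, "y": 0.002, "z": -0.001, "rz": 0.113}, {"x": -0.052, "y": 0.008, "z": -0.002, "rz": 0.113}, {"x": -0.051, "y": 0.014, "z": -0.001, "rz": 0.113}, {"x": -0.049, "y": 0.019, "z": -0.002, "rz": 0.113}, {"x": -0.046, "y": 0.025, "z": -0.001, "rz": 0.114}, {"x": -0.044, "y": 0.029, "z": -0.002, "rz": 0.113}]
10 end [0.5796 0.0995 0.2603] [ 1.  0. -0.]
```

>>> {"api": "play_rows", "payload": {"commands": [{"x": -0.048, "y": -0.021, "z": -0.001, "rz": 0.113}, {"x": -0.05, "y": -0.016, "z": -0.002, "rz": 0.113}, {"x": -0.052, "y": -0.01, "z": -0.001, "rz": 0.113}, {"x": -0.053, "y": -0.004, "z": -0.002, "rz": 0.113}, {"x": -0.053, "y": 0.002, "z": -0.001, "rz": 0.113}, {"x": -0.052, "y": 0.008, "z": -0.002, "rz": 0.113}, {"x": -0.051, "y": 0.014, "z": -0.001, "rz": 0.113}, {"x": -0.049, "y": 0.019, "z": -0.002, "rz": 0.113}, {"x": -0.046, "y": 0.025, "z": -0.001, "rz": 0.114}, {"x": -0.044, "y": 0.029, "z": -0.002, "rz": 0.113}, {"grip": -1}, {"grip": -1}]}}

```text
invalid input at $.commands[0]: expected keys grip, x, y, z, rx, ry, rz
```

```bash
python3 - <<'E'
from h import *
np.set_printoptions(precision=4,suppress=True)
d=grab('wrist','w1.png'); np.savez('pics/w1.npz',W=world(d)); print(np.array(d['cam_to_world']))
s=env.observe(); print(s['time_s'],s['position'],s['tool_rot'])
E
```

```text
[[ 0.4254  0.866   0.2627  0.1665]
 [ 0.905  -0.4073 -0.1227  0.528 ]
 [ 0.0007  0.29   -0.957   0.3741]
 [ 0.      0.      0.      1.    ]]
1.1 [0.2342 0.4976 0.2453] [[-0.9048  0.4258  0.    ]
 [ 0.4258  0.9048  0.    ]
 [-0.      0.     -1.    ]]
```

View pics/w1.png

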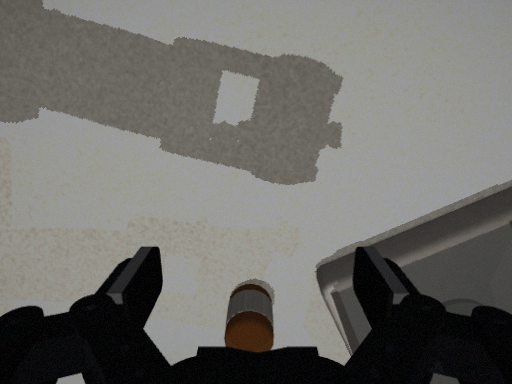

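```bash
sed -i "s/r={a:float(b) for a,b in zip(\(.*\)) if b}/r={a:float(b)+0.0 for a,b in zip(\1)}/; s/if grip is not None: r\['grip'\]=grip/r['grip']=-1 if grip is None else grip/" h.py; python3 - <<'E'
from h import *
plan([.59,-.0,.26],tool(0))
E
```

```text
[{"x": -0.049, "y": -0.027, "z": -0.001, "rx": 0.0, "ry": 0.0, "rz": 0.103, "grip": -1}, {"x": -0.051, "y": -0.022, "z": -0.001, "rx": 0.0, "ry": 0.0, "rz": 0.103, "grip": -1}, {"x": -0.053, "y": -0.017, "z": -0.001, "rx": 0.0, "ry": 0.0, "rz": 0.103, "grip": -1}, {"x": -0.054, "y": -0.011, "z": -0.001, "rx": 0.0, "ry": 0.0, "rz": 0.103, "grip": -1}, {"x": -0.055, "y": -0.005, "z": -0.002, "rx": 0.0, "ry": 0.0, "rz": 0.103, "grip": -1}, {"x": -0.056, "y": 0.0, "z": -0.001, "rx": 0.0, "ry": 0.0, "rz": 0.103, "grip": -1}, {"x": -0.055, "y": 0.006, "z": -0.002, "rx": 0.0, "ry": 0.0, "rz": 0.103, "grip": -1}, {"x": -0.055, "y": 0.012, "z": -0.001, "rx": 0.0, "ry": 0.0, "rz": 0.102, "grip": -1}, {"x": -0.053, "y": 0.017, "z": -0.002, "rx": 0.0, "ry": 0.0, "rz": 0.103, "grip": -1}, {"x": -0.051, "y": 0.022, "z": -0.001, "rx": 0.0, "ry": 0.0, "rz": 0.102, "grip": -1}, {"x": -0.048, "y": 0.028, "z": -0.002, "rx": 0.0, "ry": 0.0, "rz": 0.103, "grip": -1}]
11 end [5.904e-01 2.000e-04 2.603e-01] [ 1. -0.  0.]
```

>>> {"api": "play_rows", "payload": {"commands": [{"x": -0.049, "y": -0.027, "z": -0.001, "rx": 0, "ry": 0, "rz": 0.103, "grip": -1}, {"x": -0.051, "y": -0.022, "z": -0.001, "rx": 0, "ry": 0, "rz": 0.103, "grip": -1}, {"x": -0.053, "y": -0.017, "z": -0.001, "rx": 0, "ry": 0, "rz": 0.103, "grip": -1}, {"x": -0.054, "y": -0.011, "z": -0.001, "rx": 0, "ry": 0, "rz": 0.103, "grip": -1}, {"x": -0.055, "y": -0.005, "z": -0.002, "rx": 0, "ry": 0, "rz": 0.103, "grip": -1}, {"x": -0.056, "y": 0, "z": -0.001, "rx": 0, "ry": 0, "rz": 0.103, "grip": -1}, {"x": -0.055, "y": 0.006, "z": -0.002, "rx": 0, "ry": 0, "rz": 0.103, "grip": -1}, {"x": -0.055, "y": 0.012, "z": -0.001, "rx": 0, "ry": 0, "rz": 0.102, "grip": -1}, {"x": -0.053, "y": 0.017, "z": -0.002, "rx": 0, "ry": 0, "rz": 0.103, "grip": -1}, {"x": -0.051, "y": 0.022, "z": -0.001, "rx": 0, "ry": 0, "rz": 0.102, "grip": -1}, {"x": -0.048, "y": 0.028, "z": -0.002, "rx": 0, "ry": 0, "rz": 0.103, "grip": -1}, {"x": 0, "y": 0, "z": 0, "rx": 0, "ry": 0, "rz": 0, "grip": -1}]}}

```text
time_s: 2.6
position: [0.5918, -0.0029, 0.2594]
tool_rot: [[0.005, 1.0, -0.001], [1.0, -0.005, -0.0], [-0.0, -0.001, -1.0]]
ft_force: [-1.0, 0.9, -0.6]
grip_width: 0.0855
```

```bash
python3 - <<'E'
from h import *
np.set_printoptions(precision=4,suppress=True)
d=grab('wrist','w2.png'); np.savez('pics/w2.npz',W=world(d)); print(np.array(d['cam_to_world']))
s=env.observe(); print(s['time_s'],s['position'],s['tool_rot'])
E
```

```text
[[ 1.     -0.004  -0.0021  0.5917]
 [-0.0044 -0.957  -0.29    0.07  ]
 [-0.0009  0.29   -0.957   0.3882]
 [ 0.      0.      0.      1.    ]]
2.65 [ 0.5908 -0.0011  0.2597] [[ 0.0019  1.     -0.0009]
 [ 1.     -0.0019  0.0003]
 [ 0.0003 -0.0009 -1.    ]]
```

View pics/w2.png

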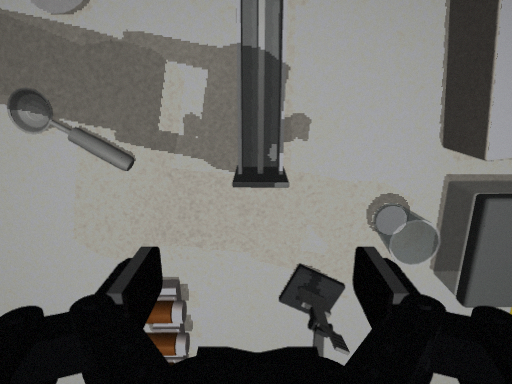

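>>> {"api": "play_rows", "payload": {"commands": [{"x": 0.06, "y": 0, "z": 0, "rx": 0, "ry": 0, "rz": 0, "grip": -1}, {"x": 0.06, "y": 0, "z": 0, "rx": 0, "ry": 0, "rz": 0, "grip": -1}, {"x": 0.01, "y": 0, "z": 0, "rx": 0, "ry": 0, "rz": 0, "grip": -1}, {"x": 0, "y": 0, "z": 0, "rx": 0, "ry": 0, "rz": 0, "grip": -1}]}}

```text
time_s: 3.15
position: [0.5897, 0.1313, 0.2605]
tool_rot: [[-0.003, 1.0, -0.0], [1.0, 0.003, -0.0], [-0.0, -0.0, -1.0]]
ft_force: [0.1, 0.3, -0.3]
grip_width: 0.0855
```

```bash
python3 - <<'E'
from h import *
np.set_printoptions(precision=4,suppress=True)
d=grab('wrist','w3.png'); W=world(d);np.savez('pics/w3.npz',W=W)
s=env.observe(); print(s['time_s'],s['position'],s['tool_rot'])
P=W.reshape(-1,3)
def sel(x0,x1,y0,y1,z0,z1):
    m=(P[:,0]>x0)&(P[:,0]<x1)&(P[:,1]>y0)&(P[:,1]<y1)&(P[:,2]>z0)&(P[:,2]<z1); return P[m]
Q=sel(.4,.5,0,.2,-.03,.03); print('table',np.median(Q[:,2]))
print('rails',)
for a,b in ((.55,.583),(.587,.604),(.607,.64)):
  Q=sel(a,b,0,.15,.036,.055)
  if len(Q): 
    k=np.polyfit(Q[:,1],Q[:,0],1); print(len(Q),np.median(Q[:,2]),k,'x at .1',np.polyval(k,.1))
for z0 in (.065,):
  Q=sel(.54,.65,-.05,.0,z0,.09); print('endplate -y',Q.min(0),Q.max(0),np.median(Q,0)) if len(Q) else 0
  Q=sel(.54,.65,.22,.28,.0735,.09); print('endplate +y',Q.min(0),Q.max(0),np.median(Q,0)) if len(Q) else 0
Q=sel(.54,.65,.15,.235,.0685,.078); print(len(Q)); h=np.histogram(Q[:,1],bins=np.arange(.15,.24,.003)); print(h)
E
```

```text
3.2 [0.59   0.1302 0.2605] [[-0.001   1.      0.0001]
 [ 1.      0.001  -0.0003]
 [-0.0003  0.0001 -1.    ]]
table 0.0001927371074821882
rails
456 0.044887161351573585 [0.0139 0.5727] x at .1 0.5740568311246316
688 0.04207020386366647 [0.0076 0.5948] x at .1 0.595541964900409
527 0.04497321017053013 [0.0091 0.6164] x at .1 0.6173165441741112
endplate -y [ 0.5666 -0.023   0.065 ] [ 0.6222 -0.0154  0.0766] [ 0.5949 -0.0172  0.0737]
endplate +y [0.5689 0.2276 0.0735] [0.6246 0.2327 0.0775] [0.5975 0.2302 0.0752]
3220
(array([  0,   0,   0,   0,   0,   0,   0,  11, 159, 190, 187, 188, 234,
       205, 157,  11,   0,  48, 240, 205, 206, 251, 195, 246,  71,  42,
       242, 132,   0]), array([0.15 , 0.153, 0.156, 0.159, 0.162, 0.165, 0.168, 0.171, 0.174,
       0.177, 0.18 , 0.183, 0.186, 0.189, 0.192, 0.195, 0.198, 0.201,
       0.204, 0.207, 0.21 , 0.213, 0.216, 0.219, 0.222, 0.225, 0.228,
       0.231, 0.234, 0.237]))
```

View pics/w3.png

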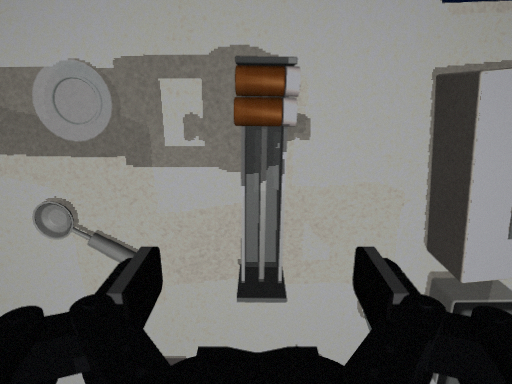

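```bash
python3 - <<'E'
from h import *
plan([.48,-.18,.23],tool(0))
E
```

```text
[{"x": -0.052, "y": -0.018, "z": 0.005, "rx": 0.0, "ry": 0.0, "rz": 0.0, "grip": -1}, {"x": -0.052, "y": -0.018, "z": 0.005, "rx": 0.0, "ry": 0.0, "rz": 0.0, "grip": -1}, {"x": -0.052, "y": -0.019, "z": 0.005, "rx": 0.0, "ry": 0.0, "rz": 0.0, "grip": -1}, {"x": -0.051, "y": -0.018, "z": 0.005, "rx": 0.0, "ry": 0.0, "rz": 0.0, "grip": -1}, {"x": -0.052, "y": -0.019, "z": 0.005, "rx": 0.0, "ry": 0.0, "rz": 0.0, "grip": -1}, {"x": -0.051, "y": -0.018, "z": 0.006, "rx": 0.0, "ry": 0.0, "rz": 0.001, "grip": -1}]
6 end [ 0.4803 -0.1799  0.2296] [ 1.e+00 -0.e+00  1.e-04]
```

>>> {"api": "play_rows", "payload": {"commands": [{"x": -0.052, "y": -0.018, "z": 0.005, "rx": 0, "ry": 0, "rz": 0, "grip": -1}, {"x": -0.052, "y": -0.018, "z": 0.005, "rx": 0, "ry": 0, "rz": 0, "grip": -1}, {"x": -0.052, "y": -0.018, "z": 0.005, "rx": 0, "ry": 0, "rz": 0, "grip": -1}, {"x": -0.052, "y": -0.018, "z": 0.005, "rx": 0, "ry": 0, "rz": 0, "grip": -1}, {"x": -0.052, "y": -0.018, "z": 0.005, "rx": 0, "ry": 0, "rz": 0, "grip": -1}, {"x": -0.05, "y": -0.018, "z": 0.005, "rx": 0, "ry": 0, "rz": 0, "grip": -1}, {"x": 0, "y": 0, "z": 0, "rx": 0, "ry": 0, "rz": 0, "grip": -1}, {"x": 0, "y": 0, "z": 0, "rx": 0, "ry": 0, "rz": 0, "grip": -1}]}}

```text
time_s: 4.2
position: [0.482, -0.1803, 0.2305]
tool_rot: [[0.002, 1.0, 0.0], [1.0, -0.002, 0.0], [0.0, 0.0, -1.0]]
ft_force: [1.0, 0.3, -0.2]
grip_width: 0.0856
```

```bash
python3 - <<'E'
from h import *
np.set_printoptions(precision=4,suppress=True)
d=grab('wrist','w4.png'); W=world(d);np.savez('pics/w4.npz',W=W)
s=env.observe(); print(s['time_s'],s['position'],s['tool_rot'])
P=W.reshape(-1,3)
def sel(x0,x1,y0,y1,z0,z1):
    m=(P[:,0]>x0)&(P[:,0]<x1)&(P[:,1]>y0)&(P[:,1]<y1)&(P[:,2]>z0)&(P[:,2]<z1); return P[m]
for yc in (-.195,-.245,-.297):
  Q=sel(.41,.54,yc-.02,yc+.02,.042,.06); r=cv2.minAreaRect(Q[:,:2].astype(np.float32)*1000); print(len(Q),r,Q[:,2].max(), Q.min(0),Q.max(0))
  T=Q[Q[:,2]>.047]; print(np.polyfit(T[:,0],T[:,1],1),T.mean(0))
Q=sel(.6,.74,-.27,-.12,.03,.13); print('forceps',Q.mean(0),Q.max(0))
E
```

```text
4.25 [ 0.4823 -0.1797  0.2305] [[ 0.0002  1.      0.0002]
 [ 1.     -0.0002  0.    ]
 [ 0.      0.0002 -1.    ]]
1401 ((467.4974365234375, -197.57371520996094), (59.569557189941406, 25.205196380615234), 0.2582835257053375) 0.0514621725932371 [ 0.4377 -0.2102  0.042 ] [ 0.4973 -0.1849  0.0515]
[ 0.0159 -0.2045] [ 0.4673 -0.1971  0.049 ]
1250 ((468.6985168457031, -247.2212677001953), (59.87180709838867, 25.573463439941406), 1.0703353881835938) 0.051861519523512034 [ 0.4386 -0.2602  0.042 ] [ 0.4987 -0.2341  0.0519]
[ 0.0152 -0.2539] [ 0.4686 -0.2468  0.049 ]
728 ((469.1781005859375, -296.8571472167969), (24.691770553588867, 39.217430114746094), 89.54668426513672) 0.05133907571849888 [ 0.4495 -0.3093  0.042 ] [ 0.4887 -0.2845  0.0513]
[ 0.0012 -0.2972] [ 0.4692 -0.2966  0.0489]
forceps [ 0.6584 -0.1884  0.0876] [ 0.6776 -0.1668  0.13  ]
```

View pics/w4.png

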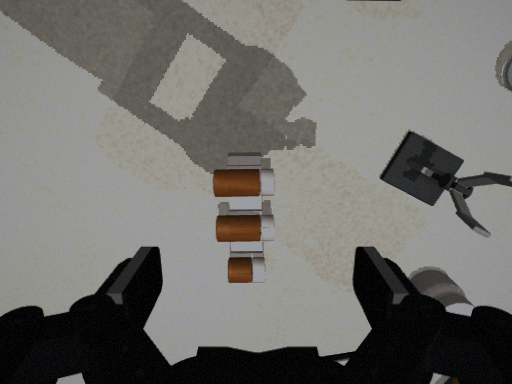

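>>> {"api": "play_rows", "payload": {"commands": [{"x": -0.0085, "y": -0.0075, "z": 0.05, "rx": 0, "ry": 0, "rz": -0.01, "grip": -1}, {"x": -0.0085, "y": -0.0075, "z": 0.05, "rx": 0, "ry": 0, "rz": 0, "grip": -1}, {"x": 0, "y": 0, "z": 0.05, "rx": 0, "ry": 0, "rz": 0, "grip": -1}, {"x": 0, "y": 0, "z": 0.03, "rx": 0, "ry": 0, "rz": 0, "grip": -1}, {"x": 0, "y": 0, "z": 0.023, "rx": 0, "ry": 0, "rz": 0, "grip": -1}, {"x": 0, "y": 0, "z": 0, "rx": 0, "ry": 0, "rz": 0, "grip": -1}, {"x": 0, "y": 0, "z": 0, "rx": 0, "ry": 0, "rz": 0, "grip": -1}]}}

```text
time_s: 5.12
position: [0.4681, -0.1967, 0.0283]
tool_rot: [[-0.011, 1.0, 0.001], [1.0, 0.011, -0.001], [-0.001, 0.001, -1.0]]
ft_force: [-0.4, 0.1, 0.2]
grip_width: 0.0855
```

>>> {"api": "play_rows", "payload": {"commands": [{"x": 0, "y": 0, "z": 0, "rx": 0, "ry": 0, "rz": 0, "grip": 0.2}, {"x": 0, "y": 0, "z": 0, "rx": 0, "ry": 0, "rz": 0, "grip": 0.2}, {"x": 0, "y": 0, "z": 0, "rx": 0, "ry": 0, "rz": 0, "grip": 0.2}, {"x": 0, "y": 0, "z": 0, "rx": 0, "ry": 0, "rz": 0, "grip": 0.2}, {"x": 0, "y": 0, "z": 0, "rx": 0, "ry": 0, "rz": 0, "grip": 0.2}, {"x": 0, "y": 0, "z": 0, "rx": 0, "ry": 0, "rz": 0, "grip": 0.2}], "squeeze": 30}}

```text
time_s: 5.88
position: [0.468, -0.197, 0.0283]
tool_rot: [[-0.01, 1.0, 0.002], [1.0, 0.01, -0.001], [-0.001, 0.002, -1.0]]
ft_force: [0.7, 1.5, 6.8]
grip_width: 0.0596
```

```bash
python3 - <<'E'
from h import *
d=grab('scene','s5.png'); cv2.imwrite('pics/s5.png',cv2.resize(d['color'][180:300,100:260],None,fx=4,fy=4))
d=grab('wrist','w5.png')
E
```

```text
(no output)
```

View pics/s5.png

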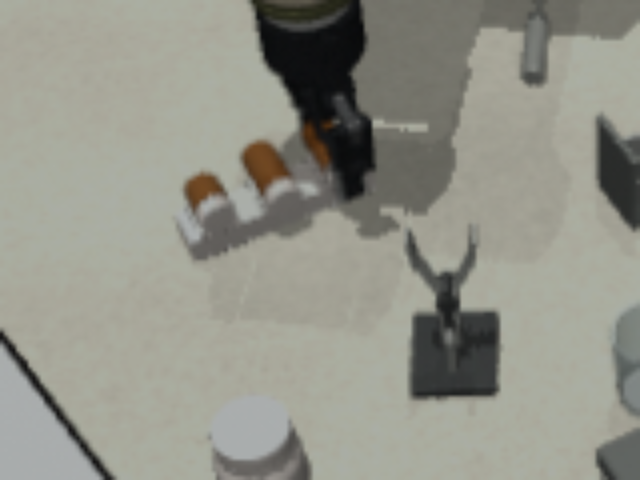

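View pics/w5.png

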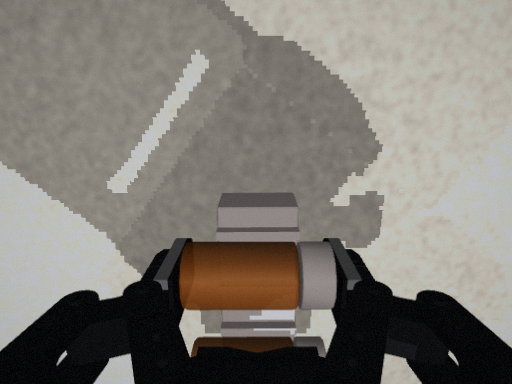

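```bash
python3 - <<'E'
from h import *
s=env.observe();p=s['position']
plan([.596,.154,.12],tool(-.6),grip=.2,start=(np.array([p[0],p[1],p[2]+.1]),np.array(s['tool_rot'])),n=8)
E
```

```text
[{"x": 0.044, "y": 0.016, "z": 0.001, "rx": 0.0, "ry": 0.0, "rz": 0.003, "grip": 0.2}, {"x": 0.044, "y": 0.016, "z": 0.001, "rx": 0.0, "ry": 0.0, "rz": 0.002, "grip": 0.2}, {"x": 0.044, "y": 0.016, "z": 0.001, "rx": 0.0, "ry": 0.0, "rz": 0.003, "grip": 0.2}, {"x": 0.044, "y": 0.016, "z": 0.001, "rx": 0.0, "ry": 0.0, "rz": 0.002, "grip": 0.2}, {"x": 0.044, "y": 0.016, "z": 0.001, "rx": 0.0, "ry": 0.0, "rz": 0.003, "grip": 0.2}, {"x": 0.044, "y": 0.016, "z": 0.001, "rx": 0.001, "ry": 0.0, "rz": 0.002, "grip": 0.2}, {"x": 0.043, "y": 0.016, "z": 0.001, "rx": 0.0, "ry": 0.0, "rz": 0.003, "grip": 0.2}, {"x": 0.044, "y": 0.016, "z": 0.001, "rx": 0.001, "ry": 0.001, "rz": 0.002, "grip": 0.2}]
8 end [0.5956 0.1541 0.1202] [ 9.999e-01 -1.010e-02 -3.000e-04]
```

>>> {"api": "play_rows", "payload": {"commands": [{"x": 0, "y": 0, "z": -0.03, "rx": 0, "ry": 0, "rz": 0, "grip": 0.2}, {"x": 0, "y": 0, "z": -0.035, "rx": 0, "ry": 0, "rz": 0, "grip": 0.2}, {"x": 0, "y": 0, "z": -0.035, "rx": 0, "ry": 0, "rz": 0, "grip": 0.2}, {"x": 0.044, "y": 0.016, "z": 0.001, "rx": 0, "ry": 0, "rz": 0.003, "grip": 0.2}, {"x": 0.044, "y": 0.016, "z": 0.001, "rx": 0, "ry": 0, "rz": 0.002, "grip": 0.2}, {"x": 0.044, "y": 0.016, "z": 0.001, "rx": 0, "ry": 0, "rz": 0.003, "grip": 0.2}, {"x": 0.044, "y": 0.016, "z": 0.001, "rx": 0, "ry": 0, "rz": 0.002, "grip": 0.2}, {"x": 0.044, "y": 0.016, "z": 0.001, "rx": 0, "ry": 0, "rz": 0.003, "grip": 0.2}, {"x": 0.044, "y": 0.016, "z": 0.001, "rx": 0, "ry": 0, "rz": 0.002, "grip": 0.2}, {"x": 0.043, "y": 0.016, "z": 0.001, "rx": 0, "ry": 0, "rz": 0.003, "grip": 0.2}, {"x": 0.044, "y": 0.016, "z": 0.001, "rx": 0, "ry": 0, "rz": 0.002, "grip": 0.2}, {"x": 0, "y": 0, "z": 0, "rx": 0, "ry": 0, "rz": 0, "grip": 0.2}]}}

```text
time_s: 7.48
position: [0.5953, 0.1569, 0.1192]
tool_rot: [[0.006, 1.0, 0.0], [1.0, -0.006, 0.0], [0.0, 0.0, -1.0]]
ft_force: [0.0, 0.0, 0.1]
grip_width: 0.0596
```

```bash
python3 - <<'E'
from h import *
np.set_printoptions(precision=4,suppress=True)
d=grab('wrist','w6.png'); W=world(d)
s=env.observe(); print(s['time_s'],s['position'],s['tool_rot'][:,1],s['grip_width'])
P=W.reshape(-1,3); m=(P[:,0]>.56)&(P[:,0]<.635)&(P[:,1]>.1)&(P[:,1]<.24)&(P[:,2]>.06); P=P[m]
for a,b in ((.12,.17),(.171,.199),(.2,.226)):
  Q=P[(P[:,1]>a)&(P[:,1]<b)]
  if len(Q): T=Q[Q[:,2]>Q[:,2].max()-.004]; print(len(Q),T.mean(0),T.min(0),T.max(0))
E
```

```text
7.525 [0.595  0.1552 0.1192] [ 1.     -0.0079 -0.0002] 0.059546122240257925
19004 [0.5949 0.1667 0.1889] [0.5726 0.1649 0.1875] [0.6168 0.1699 0.1915]
12815 [0.5951 0.1737 0.1962] [0.5694 0.1718 0.195 ] [0.6202 0.1763 0.199 ]
5358 [0.598  0.2128 0.0723] [0.5683 0.2039 0.0708] [0.6285 0.2219 0.0748]
```

View pics/w6.png

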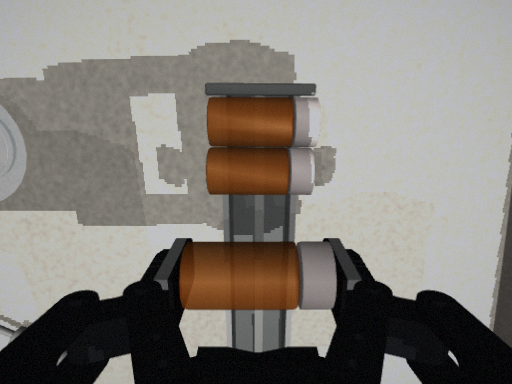

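```bash
python3 - <<'E'
from h import *
np.set_printoptions(precision=4,suppress=True)
d=grab('wrist'); W=world(d)
s=env.observe(); print(s['time_s'],s['position'],s['tool_rot'][:,1],s['grip_width'])
P=W.reshape(-1,3); P=P[(P[:,0]>.56)&(P[:,0]<.635)]
for a,b,z0,z1 in ((.168,.2,.069,.08),(.2,.226,.069,.08),(.13,.18,.135,.15),(.13,.18,.125,.15)):
  Q=P[(P[:,1]>a)&(P[:,1]<b)&(P[:,2]>z0)&(P[:,2]<z1)]
  if len(Q): print(len(Q),Q.mean(0),Q.min(0),Q.max(0),np.polyfit(Q[:,0],Q[:,1],1)[0])
E
```

```text
7.575 [0.5949 0.1542 0.1193] [ 1.     -0.0093 -0.0003] 0.05954273880501531
3503 [0.5963 0.185  0.0717] [0.5663 0.1741 0.069 ] [0.6266 0.1956 0.0746] -0.009118148108726812
4022 [0.5981 0.2132 0.0717] [0.5682 0.202  0.069 ] [0.6283 0.2242 0.0748] -0.007662215627527728
9350 [0.5949 0.1577 0.14  ] [0.56   0.1427 0.135 ] [0.635  0.1669 0.15  ] 0.001933528162580996
12387 [0.5952 0.1599 0.1378] [0.56   0.1414 0.125 ] [0.635  0.1689 0.15  ] -0.0007202490236402679
```

>>> {"api": "play_rows", "payload": {"commands": [{"x": 0, "y": 0.001, "z": 0.03, "rx": 0, "ry": 0, "rz": 0, "grip": 0.2}, {"x": 0, "y": 0, "z": 0.025, "rx": 0, "ry": 0, "rz": 0, "grip": 0.2}, {"x": 0, "y": 0, "z": 0.009, "rx": 0, "ry": 0, "rz": 0, "grip": 0.2}, {"x": 0, "y": 0, "z": 0.003, "rx": 0, "ry": 0, "rz": 0, "grip": 0.2}, {"x": 0, "y": 0, "z": 0, "rx": 0, "ry": 0, "rz": 0, "grip": 0.2}]}}

```text
time_s: 8.2
position: [0.5965, 0.1539, 0.0531]
tool_rot: [[0.01, 1.0, 0.001], [1.0, -0.01, 0.0], [0.0, 0.001, -1.0]]
ft_force: [-0.3, 0.6, -0.8]
grip_width: 0.0594
```

>>> {"api": "play_rows", "payload": {"commands": [{"x": 0.001, "y": 0, "z": 0.001, "rx": 0, "ry": 0, "rz": 0, "grip": 0.2}, {"x": 0, "y": 0, "z": 0.001, "rx": 0, "ry": 0, "rz": 0, "grip": 0.2}, {"x": 0, "y": 0, "z": 0, "rx": 0, "ry": 0, "rz": 0, "grip": 0.2}]}}

```text
time_s: 8.57
position: [0.5964, 0.1554, 0.0512]
tool_rot: [[0.01, 1.0, 0.001], [1.0, -0.01, 0.0], [0.0, 0.001, -1.0]]
ft_force: [-0.9, 0.3, 3.9]
grip_width: 0.0595
```

>>> {"api": "play_rows", "payload": {"commands": [{"x": 0, "y": 0, "z": 0, "rx": 0, "ry": 0, "rz": 0, "grip": -1}, {"x": 0, "y": 0, "z": 0, "rx": 0, "ry": 0, "rz": 0, "grip": -1}, {"x": 0, "y": 0, "z": 0, "rx": 0, "ry": 0, "rz": 0, "grip": -1}, {"x": 0, "y": 0, "z": 0, "rx": 0, "ry": 0, "rz": 0, "grip": -1}]}}

```text
time_s: 9.07
position: [0.5961, 0.1552, 0.0502]
tool_rot: [[0.01, 1.0, -0.0], [1.0, -0.01, 0.0], [-0.0, -0.0, -1.0]]
ft_force: [0.4, -0.2, 0.3]
grip_width: 0.0857
```

```bash
python3 - <<'E'
from h import *
np.set_printoptions(precision=4,suppress=True)
d=grab('wrist','w7.png'); W=world(d)
s=env.observe(); print(s['time_s'],s['position'],s['tool_rot'][:,1],s['grip_width'])
P=W.reshape(-1,3); P=P[(P[:,0]>.56)&(P[:,0]<.635)]
for a,b,z0,z1 in ((.1,.17,.069,.08),(.171,.199,.069,.08),(.2,.226,.069,.08)):
  Q=P[(P[:,1]>a)&(P[:,1]<b)&(P[:,2]>z0)&(P[:,2]<z1)]
  if len(Q): print(len(Q),Q.mean(0),Q.min(0),Q.max(0))
E
```

```text
9.125 [0.5961 0.1552 0.0503] [ 0.9999 -0.01   -0.0001] 0.08542195805459932
6640 [0.5957 0.1566 0.0717] [0.5658 0.145  0.069 ] [0.6256 0.1662 0.0746]
8233 [0.5964 0.1854 0.0717] [0.5664 0.174  0.069 ] [0.6265 0.1955 0.0747]
10194 [0.5979 0.2133 0.0717] [0.5682 0.2023 0.069 ] [0.6283 0.224  0.0748]
```

View pics/w7.png

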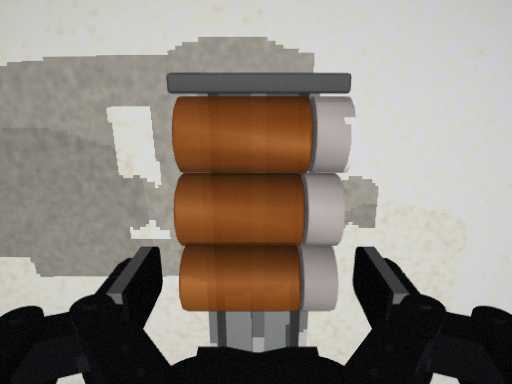

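```bash
python3 - <<'E'
from h import *
s=env.observe();p=s['position']
plan([.4687,-.247,.10],tool(.7),start=(np.array([p[0],p[1],p[2]+.07]),np.array(s['tool_rot'])),n=8)
E
```

```text
[{"x": -0.05, "y": -0.015, "z": 0.003, "rx": 0.0, "ry": 0.0, "rz": -0.003, "grip": -1}, {"x": -0.05, "y": -0.016, "z": 0.002, "rx": 0.0, "ry": 0.0, "rz": -0.003, "grip": -1}, {"x": -0.05, "y": -0.016, "z": 0.003, "rx": 0.0, "ry": 0.0, "rz": -0.003, "grip": -1}, {"x": -0.051, "y": -0.016, "z": 0.002, "rx": 0.0, "ry": 0.0, "rz": -0.003, "grip": -1}, {"x": -0.05, "y": -0.016, "z": 0.003, "rx": 0.0, "ry": 0.0, "rz": -0.003, "grip": -1}, {"x": -0.05, "y": -0.016, "z": 0.002, "rx": 0.0, "ry": 0.0, "rz": -0.002, "grip": -1}, {"x": -0.051, "y": -0.016, "z": 0.003, "rx": 0.0, "ry": 0.0, "rz": -0.003, "grip": -1}, {"x": -0.05, "y": -0.017, "z": 0.002, "rx": 0.0, "ry": 0.0, "rz": -0.002, "grip": -1}]
8 end [ 0.4682 -0.2468  0.1003] [ 9.999e-01  1.200e-02 -1.000e-04]
```

>>> {"api": "play_rows", "payload": {"commands": [{"x": 0, "y": 0, "z": -0.025, "rx": 0, "ry": 0, "rz": 0, "grip": -1}, {"x": 0, "y": 0, "z": -0.045, "rx": 0, "ry": 0, "rz": 0, "grip": -1}, {"x": -0.05, "y": -0.015, "z": 0.003, "rx": 0, "ry": 0, "rz": -0.003, "grip": -1}, {"x": -0.05, "y": -0.016, "z": 0.002, "rx": 0, "ry": 0, "rz": -0.003, "grip": -1}, {"x": -0.05, "y": -0.016, "z": 0.003, "rx": 0, "ry": 0, "rz": -0.003, "grip": -1}, {"x": -0.051, "y": -0.016, "z": 0.002, "rx": 0, "ry": 0, "rz": -0.003, "grip": -1}, {"x": -0.05, "y": -0.016, "z": 0.003, "rx": 0, "ry": 0, "rz": -0.003, "grip": -1}, {"x": -0.05, "y": -0.016, "z": 0.002, "rx": 0, "ry": 0, "rz": -0.002, "grip": -1}, {"x": -0.051, "y": -0.016, "z": 0.003, "rx": 0, "ry": 0, "rz": -0.003, "grip": -1}, {"x": -0.05, "y": -0.016, "z": 0.002, "rx": 0, "ry": 0, "rz": -0.002, "grip": -1}, {"x": 0, "y": 0, "z": 0, "rx": 0, "ry": 0, "rz": 0, "grip": -1}]}}

```text
time_s: 10.5
position: [0.4684, -0.2499, 0.1002]
tool_rot: [[-0.007, 1.0, 0.0], [1.0, 0.007, -0.001], [-0.001, 0.0, -1.0]]
ft_force: [0.8, 0.7, -0.7]
grip_width: 0.0853
```

>>> {"api": "play_rows", "payload": {"commands": [{"x": 0, "y": 0, "z": 0.04, "rx": 0, "ry": 0, "rz": 0, "grip": -1}, {"x": 0, "y": 0, "z": 0.02, "rx": 0, "ry": 0, "rz": 0, "grip": -1}, {"x": 0, "y": 0, "z": 0.011, "rx": 0, "ry": 0, "rz": 0, "grip": -1}, {"x": 0, "y": 0, "z": 0, "rx": 0, "ry": 0, "rz": 0, "grip": -1}, {"x": 0, "y": 0, "z": 0, "rx": 0, "ry": 0, "rz": 0, "grip": -1}]}}

```text
time_s: 11.12
position: [0.4697, -0.2469, 0.0301]
tool_rot: [[-0.012, 1.0, 0.001], [1.0, 0.012, -0.001], [-0.001, 0.001, -1.0]]
ft_force: [-0.4, 0.2, 0.5]
grip_width: 0.0857
```

>>> {"api": "play_rows", "payload": {"commands": [{"x": 0, "y": 0, "z": 0.001, "rx": 0, "ry": 0, "rz": 0, "grip": 0.2}, {"x": 0, "y": 0, "z": 0, "rx": 0, "ry": 0, "rz": 0, "grip": 0.2}, {"x": 0, "y": 0, "z": 0, "rx": 0, "ry": 0, "rz": 0, "grip": 0.2}, {"x": 0, "y": 0, "z": 0, "rx": 0, "ry": 0, "rz": 0, "grip": 0.2}, {"x": 0, "y": 0, "z": 0, "rx": 0, "ry": 0, "rz": 0, "grip": 0.2}, {"x": 0, "y": 0, "z": 0, "rx": 0, "ry": 0, "rz": 0, "grip": 0.2}], "squeeze": 30}}

```text
time_s: 11.88
position: [0.4694, -0.247, 0.0289]
tool_rot: [[-0.012, 1.0, 0.001], [1.0, 0.012, -0.001], [-0.001, 0.001, -1.0]]
ft_force: [-0.8, 0.4, 6.2]
grip_width: 0.0589
```

```bash
python3 - <<'E'
from h import *
s=env.observe();p=s['position'];print(p)
plan([.596,.125,.12],tool(-.6),grip=.2,start=(np.array([p[0],p[1],p[2]+.1]),np.array(s['tool_rot'])),n=9)
E
```

```text
[ 0.46940827 -0.2469548   0.02886003]
[{"x": 0.041, "y": 0.015, "z": 0.001, "rx": 0.0, "ry": 0.0, "rz": 0.002, "grip": 0.2}, {"x": 0.041, "y": 0.014, "z": 0.001, "rx": 0.0, "ry": 0.0, "rz": 0.003, "grip": 0.2}, {"x": 0.041, "y": 0.014, "z": 0.001, "rx": 0.0, "ry": 0.0, "rz": 0.002, "grip": 0.2}, {"x": 0.041, "y": 0.014, "z": 0.001, "rx": 0.0, "ry": 0.0, "rz": 0.003, "grip": 0.2}, {"x": 0.041, "y": 0.014, "z": 0.001, "rx": 0.0, "ry": 0.0, "rz": 0.002, "grip": 0.2}, {"x": 0.042, "y": 0.014, "z": 0.001, "rx": 0.0, "ry": 0.0, "rz": 0.003, "grip": 0.2}, {"x": 0.042, "y": 0.014, "z": 0.001, "rx": 0.0, "ry": 0.0, "rz": 0.002, "grip": 0.2}, {"x": 0.041, "y": 0.014, "z": 0.001, "rx": 0.0, "ry": 0.0, "rz": 0.003, "grip": 0.2}, {"x": 0.042, "y": 0.014, "z": 0.001, "rx": 0.001, "ry": 0.001, "rz": 0.002, "grip": 0.2}]
9 end [0.5956 0.1253 0.1197] [ 9.999e-01 -1.000e-02 -3.000e-04]
```

>>> {"api": "play_rows", "payload": {"commands": [{"x": 0, "y": 0, "z": -0.03, "rx": 0, "ry": 0, "rz": 0, "grip": 0.2}, {"x": 0, "y": 0, "z": -0.035, "rx": 0, "ry": 0, "rz": 0, "grip": 0.2}, {"x": 0, "y": 0, "z": -0.035, "rx": 0, "ry": 0, "rz": 0, "grip": 0.2}, {"x": 0.041, "y": 0.014, "z": 0.001, "rx": 0, "ry": 0, "rz": 0.002, "grip": 0.2}, {"x": 0.041, "y": 0.014, "z": 0.001, "rx": 0, "ry": 0, "rz": 0.003, "grip": 0.2}, {"x": 0.041, "y": 0.014, "z": 0.001, "rx": 0, "ry": 0, "rz": 0.002, "grip": 0.2}, {"x": 0.041, "y": 0.014, "z": 0.001, "rx": 0, "ry": 0, "rz": 0.003, "grip": 0.2}, {"x": 0.041, "y": 0.014, "z": 0.001, "rx": 0, "ry": 0, "rz": 0.002, "grip": 0.2}, {"x": 0.042, "y": 0.014, "z": 0.001, "rx": 0, "ry": 0, "rz": 0.003, "grip": 0.2}, {"x": 0.042, "y": 0.014, "z": 0.001, "rx": 0, "ry": 0, "rz": 0.002, "grip": 0.2}, {"x": 0.041, "y": 0.014, "z": 0.001, "rx": 0, "ry": 0, "rz": 0.003, "grip": 0.2}, {"x": 0.042, "y": 0.014, "z": 0.001, "rx": 0, "ry": 0, "rz": 0.002, "grip": 0.2}]}}

```text
time_s: 13.38
position: [0.5947, 0.1268, 0.1191]
tool_rot: [[0.01, 1.0, -0.0], [1.0, -0.01, -0.0], [-0.0, -0.0, -1.0]]
ft_force: [1.3, -0.6, -0.3]
grip_width: 0.0598
```

>>> {"api": "play_rows", "payload": {"commands": [{"x": 0, "y": 0, "z": 0, "rx": 0, "ry": 0, "rz": 0, "grip": 0.2}, {"x": 0, "y": 0, "z": 0, "rx": 0, "ry": 0, "rz": 0, "grip": 0.2}]}}

```text
time_s: 13.62
position: [0.5942, 0.1251, 0.1191]
tool_rot: [[0.01, 1.0, -0.001], [1.0, -0.01, -0.0], [-0.0, -0.001, -1.0]]
ft_force: [-0.2, -0.5, 0.1]
grip_width: 0.0598
```

```bash
python3 - <<'E'
from h import *
np.set_printoptions(precision=4,suppress=True)
d=grab('wrist','w8.png'); W=world(d)
s=env.observe(); print(s['time_s'],s['position'],s['tool_rot'][:,1],s['grip_width'])
P=W.reshape(-1,3); P=P[(P[:,0]>.56)&(P[:,0]<.635)]
for a,b,z0,z1 in ((.1,.15,.136,.15),(.14,.17,.069,.08),(.171,.199,.069,.08),(.2,.226,.069,.08)):
  Q=P[(P[:,1]>a)&(P[:,1]<b)&(P[:,2]>z0)&(P[:,2]<z1)]
  if len(Q): print(len(Q),Q.mean(0),Q.min(0),Q.max(0))
E
```

```text
13.675 [0.5942 0.1247 0.1192] [ 0.9999 -0.0107 -0.0006] 0.05960130794756125
8313 [0.5943 0.1268 0.1399] [0.56   0.1122 0.136 ] [0.6349 0.1361 0.15  ]
3516 [0.5957 0.1556 0.0717] [0.5659 0.1446 0.069 ] [0.6257 0.1657 0.0746]
4088 [0.5962 0.1847 0.0717] [0.5664 0.1733 0.069 ] [0.6266 0.1953 0.0747]
4570 [0.5977 0.2127 0.0717] [0.5681 0.2023 0.069 ] [0.6278 0.2233 0.0749]
```

View pics/w8.png

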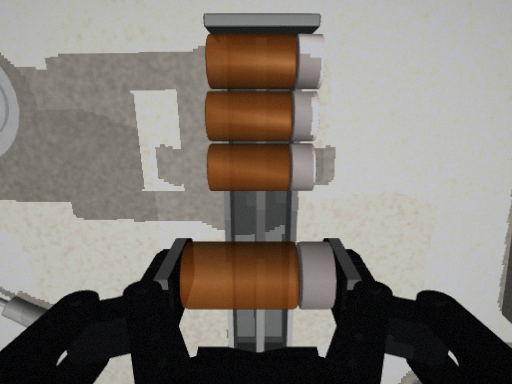

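>>> {"api": "play_rows", "payload": {"commands": [{"x": 0.001, "y": 0.0015, "z": 0.03, "rx": 0, "ry": 0, "rz": 0, "grip": 0.2}, {"x": 0, "y": 0, "z": 0.025, "rx": 0, "ry": 0, "rz": 0, "grip": 0.2}, {"x": 0, "y": 0, "z": 0.009, "rx": 0, "ry": 0, "rz": 0, "grip": 0.2}, {"x": 0, "y": 0, "z": 0.002, "rx": 0, "ry": 0, "rz": 0, "grip": 0.2}, {"x": 0, "y": 0, "z": 0.001, "rx": 0, "ry": 0, "rz": 0, "grip": 0.2}, {"x": 0, "y": 0, "z": 0.001, "rx": 0, "ry": 0, "rz": 0, "grip": 0.2}, {"x": 0, "y": 0, "z": 0, "rx": 0, "ry": 0, "rz": 0, "grip": 0.2}]}}

```text
time_s: 14.55
position: [0.5963, 0.1264, 0.0519]
tool_rot: [[0.01, 1.0, 0.001], [1.0, -0.01, -0.0], [-0.0, 0.001, -1.0]]
ft_force: [1.0, -0.6, 1.0]
grip_width: 0.0597
```

>>> {"api": "play_rows", "payload": {"commands": [{"x": 0, "y": 0, "z": 0.001, "rx": 0, "ry": 0, "rz": 0, "grip": 0.2}, {"x": 0, "y": 0, "z": 0, "rx": 0, "ry": 0, "rz": 0, "grip": 0.2}]}}

```text
time_s: 14.8
position: [0.5963, 0.1264, 0.0517]
tool_rot: [[0.01, 1.0, 0.002], [1.0, -0.01, -0.0], [-0.0, 0.002, -1.0]]
ft_force: [-2.9, -1.2, 9.1]
grip_width: 0.0595
```

>>> {"api": "play_rows", "payload": {"commands": [{"x": 0, "y": 0, "z": 0, "rx": 0, "ry": 0, "rz": 0, "grip": -1}, {"x": 0, "y": 0, "z": 0, "rx": 0, "ry": 0, "rz": 0, "grip": -1}, {"x": 0, "y": 0, "z": 0, "rx": 0, "ry": 0, "rz": 0, "grip": -1}, {"x": 0, "y": 0, "z": 0, "rx": 0, "ry": 0, "rz": 0, "grip": -1}]}}

```text
time_s: 15.3
position: [0.5959, 0.1265, 0.0502]
tool_rot: [[0.01, 1.0, -0.0], [1.0, -0.01, 0.0], [0.0, -0.0, -1.0]]
ft_force: [0.5, -0.4, -1.4]
grip_width: 0.0855
```

```bash
python3 - <<'E'
from h import *
np.set_printoptions(precision=4,suppress=True)
d=grab('wrist','w9.png'); W=world(d)
s=env.observe(); print(s['time_s'],s['position'],s['tool_rot'][:,1],s['grip_width'])
P=W.reshape(-1,3); P=P[(P[:,0]>.56)&(P[:,0]<.635)]
for a,b,z0,z1 in ((.1,.142,.069,.08),(.142,.17,.069,.08),(.171,.199,.069,.08),(.2,.226,.069,.08)):
  Q=P[(P[:,1]>a)&(P[:,1]<b)&(P[:,2]>z0)&(P[:,2]<z1)]
  if len(Q): print(len(Q),Q.mean(0),Q.min(0),Q.max(0))
E
```

```text
15.35 [0.5959 0.1264 0.0502] [ 0.9999 -0.01   -0.0002] 0.08522648014869387
6643 [0.5955 0.1274 0.0717] [0.5657 0.1159 0.069 ] [0.6257 0.1368 0.0746]
8189 [0.5957 0.156  0.0717] [0.566  0.1446 0.069 ] [0.6259 0.166  0.0748]
10197 [0.5962 0.1847 0.0717] [0.5661 0.1736 0.069 ] [0.6263 0.1956 0.0747]
12802 [0.5979 0.2126 0.0718] [0.568  0.2019 0.069 ] [0.6283 0.2234 0.0753]
```

View pics/w9.png

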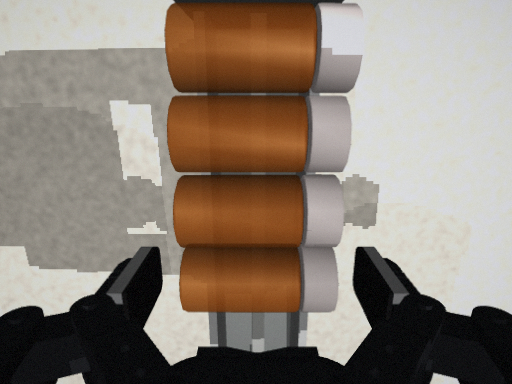

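>>> {"api": "play_rows", "payload": {"commands": [{"x": 0, "y": 0, "z": -0.04, "rx": 0, "ry": 0, "rz": 0, "grip": -1}, {"x": 0, "y": 0, "z": -0.06, "rx": 0, "ry": 0, "rz": 0, "grip": -1}, {"x": -0.045, "y": 0.01, "z": -0.05, "rx": 0, "ry": 0, "rz": 0, "grip": -1}, {"x": -0.055, "y": 0.01, "z": -0.03, "rx": 0, "ry": 0, "rz": 0, "grip": -1}, {"x": -0.055, "y": 0.01, "z": -0.02, "rx": 0, "ry": 0, "rz": 0, "grip": -1}, {"x": -0.055, "y": 0.01, "z": -0.02, "rx": 0, "ry": 0, "rz": 0, "grip": -1}, {"x": -0.055, "y": 0.01, "z": 0, "rx": 0, "ry": 0, "rz": 0, "grip": -1}, {"x": -0.02, "y": 0.01, "z": 0, "rx": 0, "ry": 0, "rz": 0, "grip": -1}, {"x": 0, "y": 0, "z": 0, "rx": 0, "ry": 0, "rz": 0, "grip": -1}, {"x": 0, "y": 0, "z": 0, "rx": 0, "ry": 0, "rz": 0, "grip": -1}]}}

```text
time_s: 16.6
position: [0.652, -0.1536, 0.2658]
tool_rot: [[0.009, 1.0, -0.0], [1.0, -0.009, 0.0], [0.0, -0.0, -1.0]]
ft_force: [0.0, 0.2, -0.5]
grip_width: 0.0855
```

```bash
python3 - <<'E'
from h import *
np.set_printoptions(precision=4,suppress=True)
d=grab('wrist','w10.png'); W=world(d); np.savez('pics/w10.npz',W=W)
s=env.observe(); print(s['time_s'],s['position'],s['tool_rot'][:,1],s['grip_width'])
P=W.reshape(-1,3); P=P[(P[:,0]>.59)&(P[:,0]<.74)&(P[:,1]>-.26)&(P[:,1]<-.12)]
for z0,z1 in ((.008,.013),(.02,.05),(.05,.08),(.08,.1),(.1,.115),(.115,.14)):
  Q=P[(P[:,2]>z0)&(P[:,2]<z1)]
  if len(Q)>4: print(z0,len(Q),Q.mean(0),cv2.minAreaRect(Q[:,:2].astype(np.float32)*1000))
E
```

```text
16.65 [ 0.652  -0.1534  0.266 ] [ 1.     -0.0087 -0.0001] 0.08509597850066784
0.008 1888 [ 0.6623 -0.1839  0.01  ] ((663.4417724609375, -190.7200927734375), (59.72258758544922, 69.99942779541016), 63.06808853149414)
0.02 226 [ 0.6595 -0.1852  0.0354] ((664.4578857421875, -187.51075744628906), (9.315105438232422, 40.00423049926758), 74.44430541992188)
0.05 206 [ 0.6608 -0.1874  0.0729] ((663.066650390625, -190.46902465820312), (14.322126388549805, 25.159334182739258), 63.044456481933594)
0.08 328 [ 0.6605 -0.1942  0.0879] ((660.0028076171875, -192.70062255859375), (25.565200805664062, 22.13290786743164), 35.35552215576172)
0.1 184 [ 0.6576 -0.1994  0.1076] ((662.8853759765625, -189.5476837158203), (41.064552307128906, 16.015832901000977), 64.54158020019531)
0.115 357 [ 0.6604 -0.1943  0.1261] ((662.69287109375, -191.12789916992188), (48.327857971191406, 16.331417083740234), 63.082733154296875)
```

View pics/w10.png

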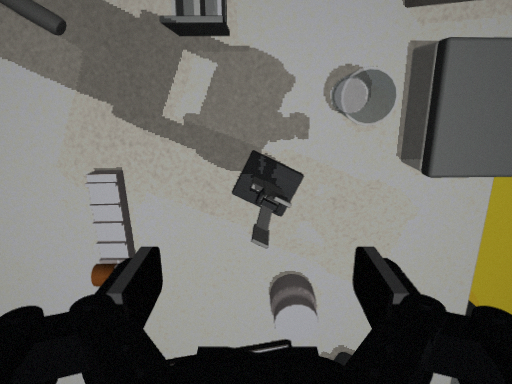

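```bash
python3 - <<'E'
from h import *
print(env.observe()['q'])
plan([.6627,-.1911,.20],tool(63),n=7)
E
```

```text
[-2.33430277e+01  3.39397356e+01  5.01253206e+01  8.16874155e-03
  9.59424003e+01 -2.28425602e+01]
[{"x": -0.005, "y": 0.002, "z": 0.009, "rx": 0.0, "ry": 0.0, "rz": -0.158, "grip": -1}, {"x": -0.006, "y": 0.001, "z": 0.01, "rx": 0.0, "ry": 0.0, "rz": -0.158, "grip": -1}, {"x": -0.006, "y": 0.0, "z": 0.009, "rx": 0.0, "ry": 0.0, "rz": -0.158, "grip": -1}, {"x": -0.005, "y": -0.001, "z": 0.01, "rx": 0.0, "ry": 0.0, "rz": -0.159, "grip": -1}, {"x": -0.005, "y": -0.002, "z": 0.009, "rx": 0.0, "ry": 0.0, "rz": -0.158, "grip": -1}, {"x": -0.005, "y": -0.003, "z": 0.01, "rx": 0.0, "ry": 0.0, "rz": -0.159, "grip": -1}, {"x": -0.004, "y": -0.004, "z": 0.009, "rx": 0.0, "ry": 0.0, "rz": -0.158, "grip": -1}]
7 end [ 0.6626 -0.1913  0.2   ] [4.542e-01 8.909e-01 1.000e-04]
```

>>> {"api": "play_rows", "payload": {"commands": [{"x": -0.005, "y": 0.002, "z": 0.009, "rx": 0, "ry": 0, "rz": -0.158, "grip": -1}, {"x": -0.006, "y": 0.001, "z": 0.01, "rx": 0, "ry": 0, "rz": -0.158, "grip": -1}, {"x": -0.006, "y": 0, "z": 0.009, "rx": 0, "ry": 0, "rz": -0.158, "grip": -1}, {"x": -0.005, "y": -0.001, "z": 0.01, "rx": 0, "ry": 0, "rz": -0.159, "grip": -1}, {"x": -0.005, "y": -0.002, "z": 0.009, "rx": 0, "ry": 0, "rz": -0.158, "grip": -1}, {"x": -0.005, "y": -0.003, "z": 0.01, "rx": 0, "ry": 0, "rz": -0.159, "grip": -1}, {"x": -0.004, "y": -0.004, "z": 0.009, "rx": 0, "ry": 0, "rz": -0.158, "grip": -1}, {"x": 0, "y": 0, "z": 0, "rx": 0, "ry": 0, "rz": 0, "grip": -1}, {"x": 0, "y": 0, "z": 0, "rx": 0, "ry": 0, "rz": 0, "grip": -1}]}}

```text
time_s: 17.77
position: [0.6628, -0.1918, 0.2006]
tool_rot: [[-0.889, 0.457, 0.001], [0.457, 0.889, -0.0], [-0.001, 0.0, -1.0]]
ft_force: [0.1, 0.1, -0.3]
grip_width: 0.0853
```

```bash
python3 - <<'E'
from h import *
np.set_printoptions(precision=4,suppress=True)
d=grab('wrist','w11.png'); W=world(d)
s=env.observe(); print(s['time_s'],s['position'],s['tool_rot'][:,1],s['q'])
P=W.reshape(-1,3); P=P[(P[:,0]>.59)&(P[:,0]<.74)&(P[:,1]>-.26)&(P[:,1]<-.12)]
for z0,z1 in ((.008,.013),(.1,.115),(.115,.127),(.127,.14)):
  Q=P[(P[:,2]>z0)&(P[:,2]<z1)]
  if len(Q)>4: print(z0,len(Q),Q.mean(0),cv2.minAreaRect(Q[:,:2].astype(np.float32)*1000))
E
```

```text
17.825 [ 0.6629 -0.1919  0.2006] [0.4569 0.8895 0.0001] [-25.9507  38.0189  52.983    0.0019  88.9407 -88.7667]
0.008 2695 [ 0.653  -0.1859  0.0101] ((663.0459594726562, -190.84075927734375), (59.98682403564453, 69.77750396728516), 62.9631233215332)
0.1 318 [ 0.6611 -0.1901  0.1068] ((662.3182983398438, -190.3502960205078), (41.89390182495117, 15.747032165527344), 63.002349853515625)
0.115 222 [ 0.6609 -0.1892  0.121 ] ((662.2716674804688, -190.59365844726562), (45.68379592895508, 15.824499130249023), 63.247196197509766)
0.127 344 [ 0.6621 -0.1903  0.1304] ((662.2090454101562, -190.46192932128906), (47.116634368896484, 16.03900909423828), 62.296939849853516)
```

View pics/w11.png

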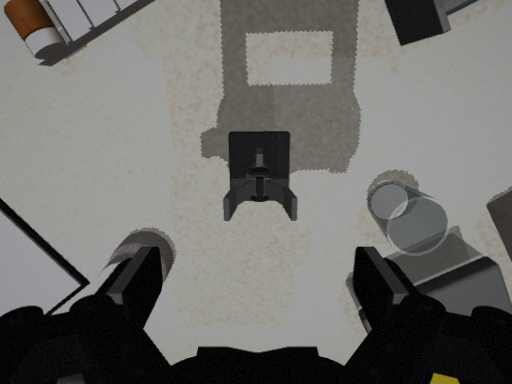

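>>> {"api": "play_rows", "payload": {"commands": [{"x": 0.001, "y": 0.001, "z": 0.03, "rx": 0, "ry": 0, "rz": 0, "grip": -1}, {"x": 0, "y": 0, "z": 0.03, "rx": 0, "ry": 0, "rz": 0, "grip": -1}, {"x": 0, "y": 0, "z": 0.02, "rx": 0, "ry": 0, "rz": 0, "grip": -1}, {"x": 0, "y": 0, "z": 0.01, "rx": 0, "ry": 0, "rz": 0, "grip": -1}, {"x": 0, "y": 0, "z": 0, "rx": 0, "ry": 0, "rz": 0, "grip": -1}, {"x": 0, "y": 0, "z": 0, "rx": 0, "ry": 0, "rz": 0, "grip": -1}]}}

```text
time_s: 18.58
position: [0.6627, -0.1914, 0.111]
tool_rot: [[-0.89, 0.456, 0.002], [0.456, 0.89, -0.001], [-0.002, 0.0, -1.0]]
ft_force: [0.0, 0.1, -0.0]
grip_width: 0.085
```

```bash
python3 - <<'E'
from h import *
np.set_printoptions(precision=4,suppress=True)
d=grab('wrist','w12.png'); W=world(d)
s=env.observe(); print(s['time_s'],s['position'],s['ft_force'])
P=W.reshape(-1,3); P=P[(P[:,0]>.63)&(P[:,0]<.70)&(P[:,1]>-.23)&(P[:,1]<-.15)]
E
```

```text
18.625 [ 0.6627 -0.1914  0.111 ] [ 0.3455  0.2553 -0.5876]
```

View pics/w12.png

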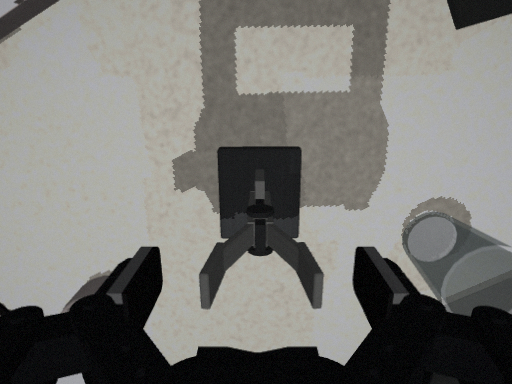

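>>> {"api": "play_rows", "payload": {"commands": [{"x": 0.0005, "y": 0.001, "z": 0, "rx": 0, "ry": 0, "rz": 0, "grip": 1}, {"x": 0, "y": 0, "z": 0, "rx": 0, "ry": 0, "rz": 0, "grip": 1}, {"x": 0, "y": 0, "z": 0, "rx": 0, "ry": 0, "rz": 0, "grip": 1}, {"x": 0, "y": 0, "z": 0, "rx": 0, "ry": 0, "rz": 0, "grip": 1}, {"x": 0, "y": 0, "z": 0, "rx": 0, "ry": 0, "rz": 0, "grip": 1}, {"x": 0, "y": 0, "z": 0, "rx": 0, "ry": 0, "rz": 0, "grip": 1}, {"x": 0, "y": 0, "z": 0, "rx": 0, "ry": 0, "rz": 0, "grip": 1}], "squeeze": 25}}

```text
time_s: 19.5
position: [0.663, -0.1904, 0.1115]
tool_rot: [[-0.89, 0.455, 0.003], [0.455, 0.89, -0.001], [-0.003, 0.0, -1.0]]
ft_force: [0.5, 0.5, 7.6]
grip_width: 0.031
```

```bash
python3 - <<'E'
from h import *
d=grab('wrist','w13.png')
print(env.observe()['grip_width'],env.observe()['ft_force'])
E
```

```text
0.030839909017787298 [0.86983685 0.29422126 6.28832801]
```

View pics/w13.png

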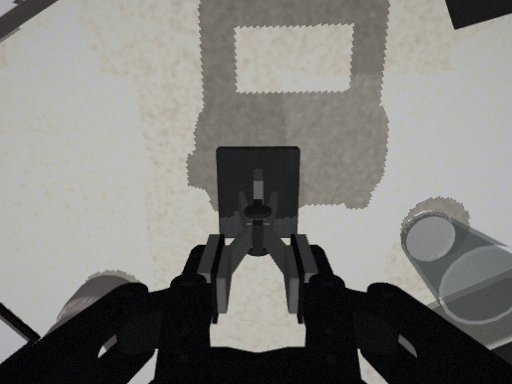

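>>> {"api": "play_rows", "payload": {"commands": [{"x": 0, "y": 0, "z": -0.01, "rx": 0, "ry": 0, "rz": 0, "grip": 1}, {"x": 0, "y": 0, "z": -0.02, "rx": 0, "ry": 0, "rz": 0, "grip": 1}, {"x": 0, "y": 0, "z": -0.02, "rx": 0, "ry": 0, "rz": 0, "grip": 1}, {"x": 0, "y": 0, "z": -0.03, "rx": 0, "ry": 0, "rz": 0, "grip": 1}, {"x": 0, "y": 0, "z": -0.02, "rx": 0, "ry": 0, "rz": 0, "grip": 1}, {"x": 0, "y": 0, "z": 0, "rx": 0, "ry": 0, "rz": 0, "grip": 1}, {"x": 0, "y": 0, "z": 0, "rx": 0, "ry": 0, "rz": 0, "grip": 1}]}}

```text
time_s: 20.42
position: [0.6619, -0.19, 0.2087]
tool_rot: [[-0.89, 0.455, -0.002], [0.455, 0.89, 0.001], [0.002, -0.0, -1.0]]
ft_force: [0.4, 0.2, -1.3]
grip_width: 0.0312
```

```bash
python3 - <<'E'
from h import *
d=grab('wrist','w14.png'); d=grab('scene','s14.png'); cv2.imwrite('pics/s14.png',cv2.resize(d['color'][160:300,130:330],None,fx=4,fy=4,interpolation=cv2.INTER_CUBIC))
s=env.observe();print(s['grip_width'],s['ft_force'],s['position'])
plan([.5955,.100,.20],tool(-.6))
E
```

```text
0.03105958524358442 [-0.12486408  0.15373757 -0.15680717] [ 0.6619483  -0.1899699   0.20852184]
[{"x": 0.027, "y": 0.033, "z": 0.001, "rx": 0.0, "ry": 0.0, "rz": 0.158, "grip": -1}, {"x": 0.032, "y": 0.028, "z": 0.001, "rx": 0.0, "ry": 0.0, "rz": 0.158, "grip": -1}, {"x": 0.036, "y": 0.022, "z": 0.001, "rx": 0.0, "ry": 0.0, "rz": 0.158, "grip": -1}, {"x": 0.039, "y": 0.016, "z": 0.001, "rx": 0.0, "ry": 0.0, "rz": 0.159, "grip": -1}, {"x": 0.041, "y": 0.01, "z": 0.002, "rx": -0.001, "ry": 0.0, "rz": 0.158, "grip": -1}, {"x": 0.043, "y": 0.004, "z": 0.001, "rx": 0.0, "ry": -0.001, "rz": 0.159, "grip": -1}, {"x": 0.042, "y": -0.004, "z": 0.002, "rx": -0.001, "ry": 0.0, "rz": 0.158, "grip": -1}]
7 end [0.5953 0.0995 0.1999] [ 1.e+00 -1.e-02  1.e-04]
```

View pics/w14.png

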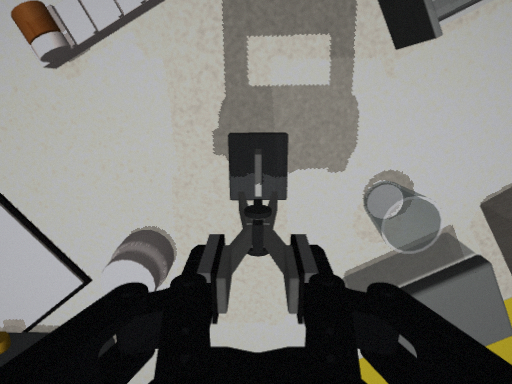

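View pics/s14.png

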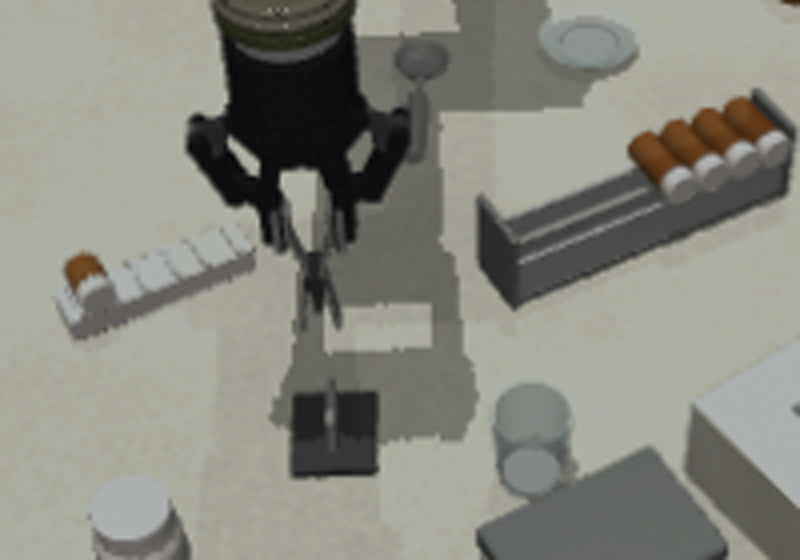

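>>> {"api": "play_rows", "payload": {"commands": [{"x": 0.027, "y": 0.033, "z": 0.001, "rx": 0, "ry": 0, "rz": 0.158, "grip": 1}, {"x": 0.032, "y": 0.028, "z": 0.001, "rx": 0, "ry": 0, "rz": 0.158, "grip": 1}, {"x": 0.036, "y": 0.022, "z": 0.001, "rx": 0, "ry": 0, "rz": 0.158, "grip": 1}, {"x": 0.039, "y": 0.016, "z": 0.001, "rx": 0, "ry": 0, "rz": 0.159, "grip": 1}, {"x": 0.041, "y": 0.01, "z": 0.002, "rx": 0, "ry": 0, "rz": 0.158, "grip": 1}, {"x": 0.043, "y": 0.004, "z": 0.001, "rx": 0, "ry": 0, "rz": 0.159, "grip": 1}, {"x": 0.042, "y": -0.004, "z": 0.002, "rx": 0, "ry": 0, "rz": 0.158, "grip": 1}, {"x": 0, "y": 0, "z": 0, "rx": 0, "ry": 0, "rz": 0, "grip": 1}, {"x": 0, "y": 0, "z": 0, "rx": 0, "ry": 0, "rz": 0, "grip": 1}]}}

```text
time_s: 21.65
position: [0.5957, 0.0989, 0.2004]
tool_rot: [[0.008, 1.0, -0.001], [1.0, -0.008, -0.0], [-0.0, -0.001, -1.0]]
ft_force: [-0.6, -0.5, -0.7]
grip_width: 0.0307
```

```bash
python3 - <<'E'
from h import *
np.set_printoptions(precision=4,suppress=True)
d=grab('wrist','w15.png'); W=world(d)
s=env.observe(); print(s['time_s'],s['position'],s['tool_rot'],s['grip_width'])
P0=W.reshape(-1,3); P=P0[(P0[:,0]>.56)&(P0[:,0]<.635)]
for a,b,z0,z1 in ((.1,.141,.068,.08),(.142,.17,.068,.08),(.171,.199,.068,.08),(.2,.226,.068,.08)):
  Q=P[(P[:,1]>a)&(P[:,1]<b)&(P[:,2]>z0)&(P[:,2]<z1)]
  if len(Q): print(len(Q),Q.mean(0),Q.min(0),Q.max(0))
# bar
Q=P0[(abs(P0[:,0]-.595)<.008)&(P0[:,1]<.11)&(P0[:,1]>0)&(P0[:,2]>.037)&(P0[:,2]<.046)]
print('bar',len(Q),Q.mean(0) if len(Q) else 0)
# forceps
for z0,z1 in ((.11,.14),(.14,.16),(.16,.18),(.18,.2)):
  Q=P0[(abs(P0[:,0]-.595)<.03)&(abs(P0[:,1]-.10)<.03)&(P0[:,2]>z0)&(P0[:,2]<z1)]
  if len(Q): print(z0,len(Q),Q.mean(0),Q.min(0),Q.max(0))
E
```

```text
21.7 [0.5958 0.0985 0.2005] [[ 0.0095  1.     -0.0005]
 [ 1.     -0.0095 -0.0003]
 [-0.0003 -0.0005 -1.    ]] 0.030887263998252597
1923 [0.5958 0.1265 0.0714] [0.5662 0.1144 0.068 ] [0.6261 0.1373 0.0749]
2119 [0.5957 0.1552 0.0714] [0.5659 0.1438 0.068 ] [0.6261 0.1661 0.0748]
2274 [0.5962 0.1843 0.0715] [0.5664 0.1727 0.068 ] [0.6267 0.1956 0.075 ]
2590 [0.5976 0.2123 0.0715] [0.5681 0.2006 0.068 ] [0.6278 0.2238 0.0752]
bar 330 [0.5953 0.0686 0.0421]
0.11 326 [0.5959 0.1025 0.1284] [0.5824 0.0911 0.1129] [0.6087 0.1064 0.14  ]
0.14 226 [0.5953 0.104  0.1506] [0.5856 0.0913 0.14  ] [0.6054 0.1106 0.16  ]
0.16 1275 [0.5953 0.1009 0.1704] [0.5855 0.0849 0.16  ] [0.6045 0.1106 0.18  ]
0.18 1387 [0.5952 0.1021 0.1921] [0.5662 0.0904 0.18  ] [0.6243 0.1095 0.2   ]
```

View pics/w15.png

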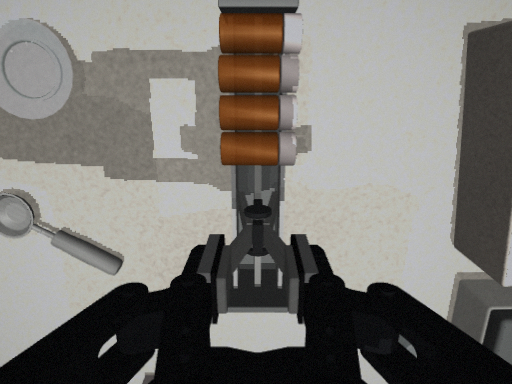

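>>> {"api": "play_rows", "payload": {"commands": [{"x": 0.002, "y": -0.0005, "z": 0.03, "rx": 0, "ry": 0, "rz": 0, "grip": 1}, {"x": 0, "y": 0, "z": 0.025, "rx": 0, "ry": 0, "rz": 0, "grip": 1}, {"x": 0, "y": 0, "z": 0.015, "rx": 0, "ry": 0, "rz": 0, "grip": 1}, {"x": 0, "y": 0, "z": 0.008, "rx": 0, "ry": 0, "rz": 0, "grip": 1}, {"x": 0, "y": 0, "z": 0.007, "rx": 0, "ry": 0, "rz": 0, "grip": 1}, {"x": 0, "y": 0, "z": 0, "rx": 0, "ry": 0, "rz": 0, "grip": 1}, {"x": 0, "y": 0, "z": 0, "rx": 0, "ry": 0, "rz": 0, "grip": 1}]}}

```text
time_s: 22.58
position: [0.5954, 0.1014, 0.1164]
tool_rot: [[0.01, 1.0, 0.001], [1.0, -0.01, -0.0], [-0.0, 0.001, -1.0]]
ft_force: [-0.6, -0.2, -0.4]
grip_width: 0.031
```

```bash
python3 - <<'E'
from h import *
np.set_printoptions(precision=4,suppress=True)
d=grab('wrist','w16.png'); W=world(d)
s=env.observe(); print(s['time_s'],s['position'],s['ft_force'],s['grip_width'])
P0=W.reshape(-1,3); P=P0[(P0[:,0]>.56)&(P0[:,0]<.635)]
for a,b,z0,z1 in ((.115,.141,.068,.077),(.142,.17,.068,.08),(.171,.199,.068,.08),(.2,.226,.068,.08)):
  Q=P[(P[:,1]>a)&(P[:,1]<b)&(P[:,2]>z0)&(P[:,2]<z1)]
  if len(Q): print(len(Q),Q.mean(0),Q.min(0),Q.max(0))
for z0,z1 in ((.04,.06),(.06,.07),(.07,.08),(.08,.1),(.1,.115)):
  Q=P0[(abs(P0[:,0]-.595)<.02)&(abs(P0[:,1]-.10)<.013)&(P0[:,2]>z0)&(P0[:,2]<z1)]
  if len(Q): print(z0,len(Q),np.percentile(Q,5,axis=0),np.percentile(Q,95,axis=0))
d=grab('scene'); cv2.imwrite('pics/s16.png',cv2.resize(d['color'][130:270,220:380],None,fx=5,fy=4.2,interpolation=cv2.INTER_CUBIC))
E
```

```text
22.625 [0.5954 0.1014 0.1164] [ 0.0206  0.2033 -0.0769] 0.031059271510080907
3851 [0.5956 0.1268 0.0714] [0.5658 0.115  0.068 ] [0.6258 0.1371 0.0747]
4431 [0.5957 0.1554 0.0715] [0.566  0.1439 0.068 ] [0.626  0.1662 0.075 ]
5040 [0.5961 0.1842 0.0714] [0.5664 0.1722 0.068 ] [0.6263 0.1952 0.0751]
3894 [0.5978 0.2086 0.0717] [0.5679 0.2007 0.068 ] [0.6281 0.2159 0.0753]
0.04 254 [0.5753 0.0936 0.0413] [0.6063 0.1084 0.0588]
0.06 68 [0.5864 0.096  0.0606] [0.6044 0.1075 0.0689]
0.07 224 [0.5875 0.1025 0.0712] [0.6025 0.1129 0.0797]
0.08 1318 [0.5879 0.0899 0.0813] [0.6021 0.1122 0.0986]
0.1 922 [0.5776 0.0953 0.1012] [0.6124 0.1114 0.1143]
```

View pics/w16.png

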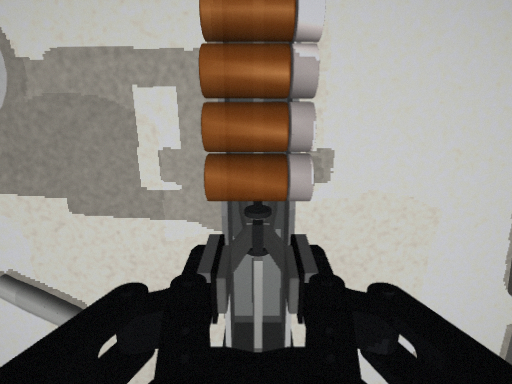

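View pics/s16.png

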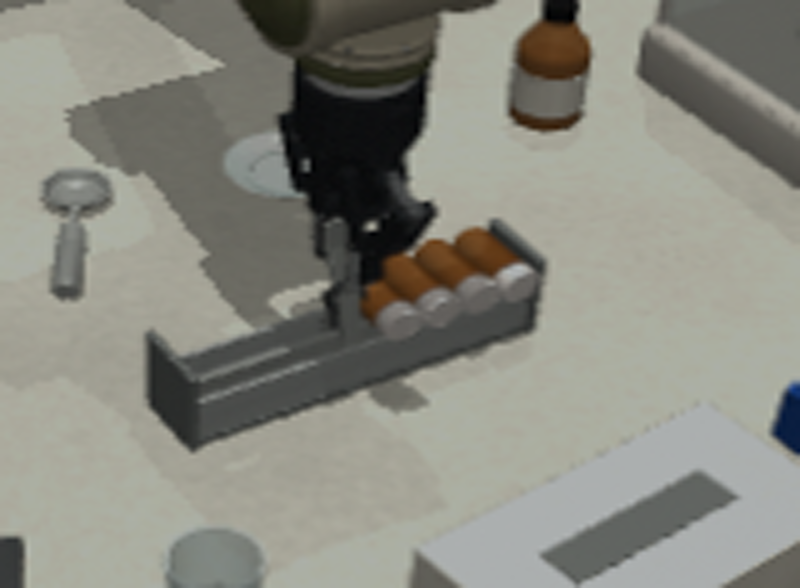

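>>> {"api": "play_rows", "payload": {"commands": [{"x": 0, "y": 0, "z": 0.003, "rx": 0, "ry": 0, "rz": 0, "grip": 1}, {"x": 0, "y": 0, "z": 0.0015, "rx": 0, "ry": 0, "rz": 0, "grip": 1}, {"x": 0, "y": 0, "z": 0, "rx": 0, "ry": 0, "rz": 0, "grip": 1}]}}

```text
time_s: 23.05
position: [0.5951, 0.1014, 0.1115]
tool_rot: [[0.01, 1.0, 0.0], [1.0, -0.01, -0.0], [-0.0, 0.0, -1.0]]
ft_force: [-1.3, 0.0, 2.4]
grip_width: 0.0311
```

>>> {"api": "play_rows", "payload": {"commands": [{"x": 0.001, "y": 0, "z": 0, "rx": 0, "ry": 0, "rz": 0, "grip": 1}, {"x": 0.0005, "y": 0, "z": 0, "rx": 0, "ry": 0, "rz": 0, "grip": 1}, {"x": 0, "y": 0, "z": 0, "rx": 0, "ry": 0, "rz": 0, "grip": 1}]}}

```text
time_s: 23.42
position: [0.5953, 0.1027, 0.1115]
tool_rot: [[0.01, 1.0, 0.001], [1.0, -0.01, -0.0], [-0.0, 0.001, -1.0]]
ft_force: [0.4, -2.1, 2.8]
grip_width: 0.0311
```

```bash
python3 - <<'E'
from h import *
np.set_printoptions(precision=4,suppress=True)
d=grab('wrist','w17.png'); W=world(d)
s=env.observe(); print(s['time_s'],s['position'],s['ft_force'],s['grip_width'])
P0=W.reshape(-1,3); P=P0[(P0[:,0]>.56)&(P0[:,0]<.635)]
for a,b,z0,z1 in ((.115,.141,.068,.077),(.142,.17,.068,.08),(.171,.199,.068,.08)):
  Q=P[(P[:,1]>a)&(P[:,1]<b)&(P[:,2]>z0)&(P[:,2]<z1)]
  if len(Q): print(len(Q),Q.mean(0),Q.min(0),Q.max(0))
E
```

```text
23.475 [0.5953 0.1027 0.1115] [ 0.0039 -2.208   3.6359] 0.03106627469981679
4019 [0.5956 0.1268 0.0714] [0.5657 0.115  0.068 ] [0.626  0.1371 0.0745]
4667 [0.5958 0.1554 0.0714] [0.566  0.1431 0.068 ] [0.626  0.1662 0.0748]
5295 [0.596  0.1843 0.0714] [0.5663 0.1725 0.068 ] [0.6261 0.1955 0.0753]
```

View pics/w17.png

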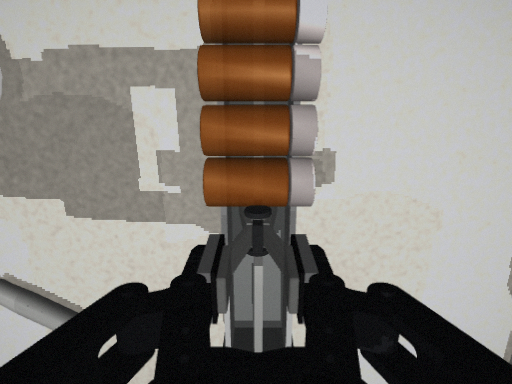

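>>> {"api": "play_rows", "payload": {"commands": [{"x": 0.001, "y": 0, "z": 0, "rx": 0, "ry": 0, "rz": 0, "grip": 1}, {"x": 0.001, "y": 0, "z": 0, "rx": 0, "ry": 0, "rz": 0, "grip": 1}, {"x": 0, "y": 0, "z": 0, "rx": 0, "ry": 0, "rz": 0, "grip": 1}]}}

```text
time_s: 23.85
position: [0.5953, 0.1049, 0.1115]
tool_rot: [[0.01, 1.0, 0.0], [1.0, -0.01, -0.0], [-0.0, 0.0, -1.0]]
ft_force: [0.6, -2.2, 5.5]
grip_width: 0.0313
```

```bash
python3 - <<'E'
from h import *
np.set_printoptions(precision=4,suppress=True)
d=grab('wrist','w18.png'); W=world(d)
s=env.observe(); print(s['time_s'],s['position'],s['ft_force'],s['grip_width'])
P0=W.reshape(-1,3); P=P0[(P0[:,0]>.56)&(P0[:,0]<.635)]
for a,b,z0,z1 in ((.115,.141,.068,.077),(.142,.17,.068,.08),(.171,.199,.068,.08)):
  Q=P[(P[:,1]>a)&(P[:,1]<b)&(P[:,2]>z0)&(P[:,2]<z1)]
  if len(Q): print(len(Q),Q.mean(0),Q.min(0),Q.max(0))
E
```

```text
23.9 [0.5953 0.1049 0.1115] [-0.1834 -2.1749  3.6908] 0.030993854328195337
4111 [0.5956 0.1265 0.0715] [0.5657 0.115  0.068 ] [0.6258 0.1373 0.077 ]
4612 [0.5957 0.1554 0.0714] [0.5658 0.1436 0.068 ] [0.626  0.1662 0.0748]
5243 [0.5961 0.1842 0.0715] [0.5664 0.1727 0.068 ] [0.6262 0.1954 0.0754]
```

>>> {"api": "play_rows", "payload": {"commands": [{"x": 0, "y": 0, "z": 0, "rx": 0, "ry": 0, "rz": 0, "grip": 0.5}, {"x": 0, "y": 0, "z": 0, "rx": 0, "ry": 0, "rz": 0, "grip": 0.2}, {"x": 0, "y": 0, "z": 0, "rx": 0, "ry": 0, "rz": 0, "grip": -0.2}, {"x": 0, "y": 0, "z": 0, "rx": 0, "ry": 0, "rz": 0, "grip": -1}, {"x": 0, "y": 0, "z": 0, "rx": 0, "ry": 0, "rz": 0, "grip": -1}, {"x": 0, "y": 0, "z": 0, "rx": 0, "ry": 0, "rz": 0, "grip": -1}, {"x": 0, "y": 0, "z": 0, "rx": 0, "ry": 0, "rz": 0, "grip": -1}]}}

```text
time_s: 24.78
position: [0.5952, 0.1049, 0.1113]
tool_rot: [[0.01, 1.0, -0.0], [1.0, -0.01, 0.0], [0.0, -0.0, -1.0]]
ft_force: [-0.1, -0.8, -0.7]
grip_width: 0.0855
```

```bash
python3 - <<'E'
from h import *
d=grab('wrist','w19.png')
s=env.observe(); print(s['time_s'],s['position'],s['ft_force'],s['grip_width'])
E
```

```text
24.825 [0.59516684 0.10485196 0.11132515] [-0.11506582  0.57265773  0.69283802] 0.08537797076147945
```

View pics/w19.png

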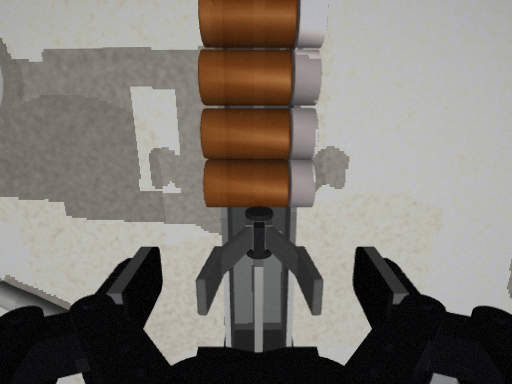

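Released, with clearance on both sides of the pads. I'll retreat upward and check.

>>> {"api": "play_rows", "payload": {"commands": [{"x": 0, "y": 0, "z": -0.02, "rx": 0, "ry": 0, "rz": 0, "grip": -1}, {"x": 0, "y": 0, "z": -0.04, "rx": 0, "ry": 0, "rz": 0, "grip": -1}, {"x": 0, "y": 0, "z": -0.05, "rx": 0, "ry": 0, "rz": 0, "grip": -1}, {"x": 0, "y": 0, "z": -0.05, "rx": 0, "ry": 0, "rz": 0, "grip": -1}, {"x": 0, "y": 0, "z": 0, "rx": 0, "ry": 0, "rz": 0, "grip": -1}, {"x": 0, "y": 0, "z": 0, "rx": 0, "ry": 0, "rz": 0, "grip": -1}]}}

```text
time_s: 25.58
position: [0.5948, 0.1049, 0.2705]
tool_rot: [[0.01, 1.0, -0.001], [1.0, -0.01, 0.0], [0.0, -0.001, -1.0]]
ft_force: [-0.0, -0.9, -0.4]
grip_width: 0.0852
```

```bash
python3 - <<'E'
from h import *
np.set_printoptions(precision=4,suppress=True)
d=grab('wrist','w20.png'); W=world(d)
s=env.observe(); print(s['time_s'],s['position'],s['ft_force'],s['grip_width'])
P0=W.reshape(-1,3); P=P0[(P0[:,0]>.56)&(P0[:,0]<.635)]
for a,b,z0,z1 in ((.115,.141,.068,.077),(.142,.17,.068,.08),(.171,.199,.068,.08),(.2,.226,.068,.08)):
  Q=P[(P[:,1]>a)&(P[:,1]<b)&(P[:,2]>z0)&(P[:,2]<z1)]
  if len(Q): print(len(Q),Q.mean(0),Q.min(0),Q.max(0))
for z0,z1 in ((.1,.115),(.115,.127),(.127,.14)):
  Q=P[(abs(P[:,1]-.1)<.03)&(P[:,2]>z0)&(P[:,2]<z1)]
  if len(Q)>4: print(z0,len(Q),Q.mean(0),Q[:,2].max(),cv2.minAreaRect(Q[:,:2].astype(np.float32)*1000))
Q=P0[(abs(P0[:,0]-.595)<.008)&(P0[:,1]<.08)&(P0[:,1]>0)&(P0[:,2]>.037)&(P0[:,2]<.046)]
print('bar',len(Q),Q.mean(0) if len(Q) else 0)
d=grab('scene'); cv2.imwrite('pics/s20.png',cv2.resize(d['color'][130:270,220:380],None,fx=5,fy=4.2,interpolation=cv2.INTER_CUBIC))
E
```

```text
25.625 [0.5947 0.1049 0.2699] [-0.3663  0.0911  0.19  ] 0.08560384643396668
1233 [0.5959 0.1277 0.0714] [0.5659 0.1161 0.068 ] [0.626  0.1388 0.0765]
1299 [0.5957 0.1558 0.0714] [0.5663 0.1436 0.068 ] [0.6256 0.1668 0.0747]
1403 [0.5961 0.1847 0.0714] [0.5665 0.1732 0.068 ] [0.6263 0.1963 0.0749]
1491 [0.5981 0.2127 0.0715] [0.5684 0.2014 0.068 ] [0.6284 0.2236 0.0751]
0.1 208 [0.5956 0.1047 0.107 ] 0.114737078668883 ((596.0087280273438, 104.13301086425781), (15.726975440979004, 40.024696350097656), 89.94976043701172)
0.115 117 [0.5954 0.1062 0.1213] 0.1269015792434437 ((595.4682006835938, 104.08770751953125), (15.765682220458984, 44.33109664916992), 89.09873962402344)
0.127 248 [0.5958 0.1042 0.1333] 0.1368894825132279 ((595.5118408203125, 103.95732116699219), (15.908108711242676, 47.208740234375), 89.79802703857422)
bar 325 [0.5953 0.0407 0.042 ]
```

View pics/w20.png

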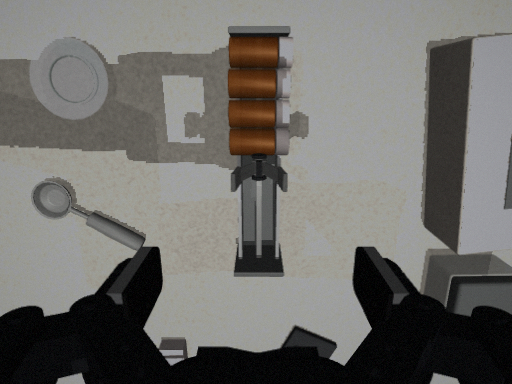

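View pics/s20.png

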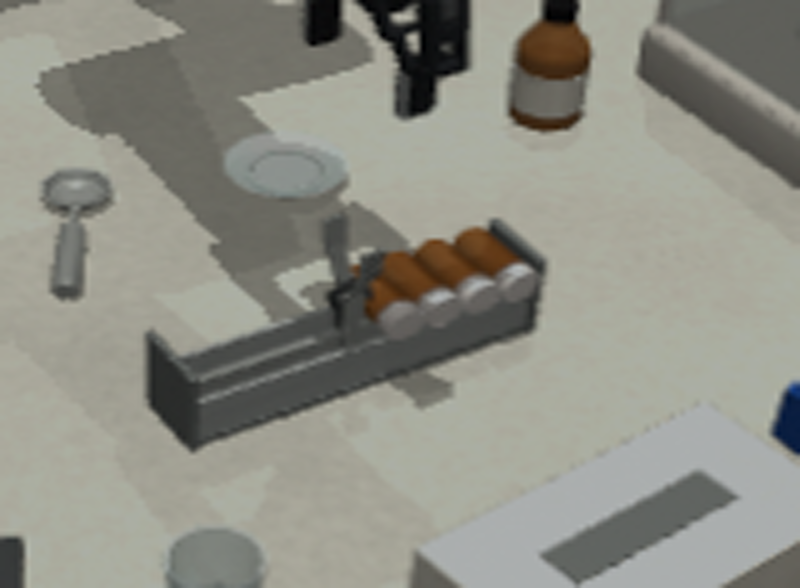

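```bash
python3 - <<'E'
from h import *
np.set_printoptions(precision=4,suppress=True)
d=grab('wrist'); W=world(d)
W0=np.load('pics/w10.npz')['W']
for W,c in ((W0,(.6627,-.1911)),(W,(.5955,.104))):
  P=W.reshape(-1,3); P=P[(np.hypot(P[:,0]-c[0],P[:,1]-c[1])<.03)&(P[:,2]>.078)]
  h,e=np.histogram(P[:,2],bins=np.arange(.078,.14,.002)); print(dict(zip(e.round(3),h)))
  T=P[P[:,2]>P[:,2].max()-.008]; print(np.percentile(T[:,2],[50,75,90,98]))
  # top per pad
E
```

```text
{np.float64(0.078): np.int64(71), np.float64(0.08): np.int64(36), np.float64(0.082): np.int64(64), np.float64(0.084): np.int64(72), np.float64(0.086): np.int64(28), np.float64(0.088): np.int64(19), np.float64(0.09): np.int64(25), np.float64(0.092): np.int64(21), np.float64(0.094): np.int64(20), np.float64(0.096): np.int64(20), np.float64(0.098): np.int64(23), np.float64(0.1): np.int64(23), np.float64(0.102): np.int64(25), np.float64(0.104): np.int64(22), np.float64(0.106): np.int64(32), np.float64(0.108): np.int64(23), np.float64(0.11): np.int64(19), np.float64(0.112): np.int64(22), np.float64(0.114): np.int64(30), np.float64(0.116): np.int64(28), np.float64(0.118): np.int64(24), np.float64(0.12): np.int64(25), np.float64(0.122): np.int64(28), np.float64(0.124): np.int64(25), np.float64(0.126): np.int64(35), np.float64(0.128): np.int64(48), np.float64(0.13): np.int64(125), np.float64(0.132): np.int64(7), np.float64(0.134): np.int64(0), np.float64(0.136): np.int64(0), np.float64(0.138): np.int64(0)}
[0.1302 0.1308 0.1314 0.1321]
{np.float64(0.078): np.int64(31), np.float64(0.08): np.i
[... 289 characters left out ...]
): np.int64(33), np.float64(0.1): np.int64(27), np.float64(0.102): np.int64(33), np.float64(0.104): np.int64(29), np.float64(0.106): np.int64(33), np.float64(0.108): np.int64(27), np.float64(0.11): np.int64(28), np.float64(0.112): np.int64(16), np.float64(0.114): np.int64(23), np.float64(0.116): np.int64(15), np.float64(0.118): np.int64(21), np.float64(0.12): np.int64(17), np.float64(0.122): np.int64(20), np.float64(0.124): np.int64(25), np.float64(0.126): np.int64(15), np.float64(0.128): np.int64(33), np.float64(0.13): np.int64(13), np.float64(0.132): np.int64(69), np.float64(0.134): np.int64(118), np.float64(0.136): np.int64(0), np.float64(0.138): np.int64(0)}
[0.3446 0.346  0.3473 0.3487]
```

```bash
python3 - <<'E'
from h import *
np.set_printoptions(precision=4,suppress=True)
for n in ('scene','top'):
  d=grab(n); W=world(d); W0=np.load(f'pics/{n}0.npz')['W']
  for W_,c in ((W0,(.6627,-.1911)),(W,(.5955,.104))):
    P=W_.reshape(-1,3); P=P[(np.hypot(P[:,0]-c[0],P[:,1]-c[1])<.035)&(P[:,2]>.078)&(P[:,2]<.15)]
    print(n,len(P),np.sort(P[:,2])[-20:].round(4), P.mean(0))
d=grab('scene')
for t in ('short_vial','spoon'): print(t,[(r['point'],r['conf']) for r in finder.boxes_of('scene',t)][:1])
E
```

```text
scene 114 [0.1216 0.1218 0.1221 0.1262 0.1265 0.127  0.1277 0.128  0.1283 0.1284
 0.1288 0.129  0.129  0.1297 0.1301 0.1303 0.131  0.1317 0.1327 0.1346] [ 0.6655 -0.1941  0.1013]
scene 138 [0.13   0.1304 0.1304 0.1307 0.1308 0.1311 0.1311 0.1313 0.1316 0.1318
 0.1328 0.1334 0.1342 0.1343 0.1347 0.1347 0.1348 0.135  0.1356 0.1361] [0.5957 0.103  0.1078]
top 112 [0.1291 0.1294 0.1295 0.1295 0.1302 0.1304 0.1308 0.1309 0.1311 0.1312
 0.1315 0.1318 0.1328 0.133  0.133  0.1333 0.1336 0.1339 0.1341 0.1356] [ 0.6596 -0.191   0.1014]
top 9 [0.0853 0.0874 0.0901 0.0935 0.1028 0.1096 0.1299 0.1323 0.1364] [0.5826 0.11   0.1075]
short_vial [([0.4776, -0.2962, 0.0505], 0.43)]
spoon [([0.358, 0.0318, 0.0139], 0.81)]
```

```bash
python3 - <<'E'
from h import *
print(order.close_job()); print(env.observe()['time_s'])
E
```

```text
the job is handed in; nothing more can be done
None
the job is handed in; nothing more can be done
```

I laid both long vials on the rails behind the two already there, then moved the forceps from their stand to the rack bar, close up against the last vial. I handed the job in at about 26 s of the 69 s allowed; no verdict came back.

- **Vials:** In the last wrist picture the four vials lie square across the rails. They are 28–29 mm apart centre to centre (28 mm would be touching), so the gaps are 1 mm or less. Their axes are at the right height.
- **Forceps position:** They stand upright over the bar, centred on it to well under 1 mm. Their centre is at about rack x = +1 mm (limit +12 mm), and their front face is about at the last vial. The pads are back to the width they had on the stand, so the jaws are gripping.
- **Not fully seated:** On release the opening fingers seem to have pulled the forceps up a little. The wrist and scene cameras put the pad tops 3–4 mm higher than on the stand. That makes the mouth about 46 mm high, inside the 38–50 mm limit, so I did not reseat them. The overhead camera had too few points to confirm the height.
- **Everything else:** The short vial measured within about 2 mm of where it started. The arm never went near the other bystanders. They look unmoved in the pictures, but I did not measure each one.

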